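Unlock the folding stay and close the carver's tool chest

ROBOT

A 7-joint arm with a two-finger parallel gripper is mounted at the origin on the work surface. World frame = base frame: x ahead of the robot, y to its left, z up, the work surface at z = 0. Lengths are in m, angles in rad, forces in N, time in s.
With the tool pointing down it reaches from about 0.35 to 0.9 m from the base axis. Payload 8.1 kg.
Tool frame: the origin (TCP) lies midway between the tips of the shut fingers; the grasp point (between the pads) lies 19 mm behind it; z points along the fingers, x is the direction in which the jaws open and shut, and the axes are right-handed (so a half turn about z gives the same grasp; the last joint's range is limited). The gripper opens to 92 mm and grips with 3 to 60 N. Pads are 19 mm wide; open, the fingers measure 130 mm over their backs; the gripper's body (75 mm by 190 mm) begins 47 mm behind the grasp point.
Start: joints at [-1.366, 0.434, 0.025, 1.573, -0.012, 1.134, -0.075], TCP at [0.189, 0.596, 0.227] pointing down, gripper open.
Joint ranges: [-2.62, 2.62], [-0.44, 2.09], [-1.27, 1.32], [0.08, 2.57], [-1.32, 4.46], [0.12, 2], [-2.74, 2.74]. Speed limits (rad/s): [2.22, 2.22, 3.01, 3.01, 3.14, 3.14, 3.14].

INTERFACE

Orientations are given as a 3x3 rotation matrix whose columns are the frame's x, y, z axes.
In Python, from station import arm, optics, workorder gives the robot as it stands.
- The arm moves only by the tool send_rows, never from a script. Its argument "motion" is a list that holds one entry, the list of rows, each a list of 7 numbers: the closure in counts, from 0 (fully open) to 255 (shut), then the shift along the tool's x, y, z in cm, then the turn, a rotation vector about the tool's x, y, z in rad. In form: [[[hand, tx, ty, tz, rx, ry, rz], ...]]. A call has exactly 8 rows; each row is the pose to reach, as a shift and turn from the pose commanded when the call began, along the tool's axes at that moment; what a row does not reach only later rows make up. A row lasts 1/10 s, in which the tool goes at most 50 mm and 8.59 degrees, less where a joint would pass 70% of its speed; a pose out of reach is approached as far as the arm can. A call with a gripper value outside its range is refused whole. The fingers move at their own pace and stop on an object; "newtons" is the grip in N (left out, the last holds). Time passes only in rows, so rows that repeat a pose let the fingers close, or fill a call up. It gives the time, the measured TCP pose, the force and the opening at its end, in the units of the state.
- arm.get_obs(): the state, without advancing time (a new reading comes with each control period).
- optics.get_image(name): name is "side" or "top"; returns the picture (384x512x3 uint8, red, green, blue); there is no depth.
- optics.get_calibration(name): a dict with "camera_matrix" (3x3 intrinsics, pixels), "rvec" (rotation vector, rad) and "tvec" (3), from world to camera coordinates, as OpenCV has them. Camera axes: x right, y down, z forward; pixel columns grow to the right and rows downward; lengths in m; the calibration is good to about 2 mm. A picture is of the moment at which its call begins. get_calibration takes no time and is no camera call.
- workorder.close_job(): hands the job in, once; it reports no verdict.
The state is a dict: "t": time; "joint_positions": joint angles; "joint_vel": joint speeds; "joint_torque": joint torques, N m; "position": TCP position; "tool_rot": TCP orientation; "contact_force": force on the tool from outside, world axes, zero at the start; "wrist_torque": the same for the moment, N m; "width": finger opening in m.
Only numpy, scipy, OpenCV 4.12 (cv2) and the standard library are available. Lean on these libraries where they do the work, as an engineer would, in place of code of your own. Each camera call takes 0.05 s, during which the arm holds its last target.

TASK

The carver's tool chest stands open on the bench, its lid held by a locked folding stay. With closed fingertips behind the brass knob on the stay's knee, ease the knee up and towards the chest's front, past centre just until it clicks free; do not grip or force it, the thin bars bend at 18 N. Then take the lid by its brass bar, lower it without letting it drop, and press on it gently, with less than 24 N, until the catch snaps and it is fully shut, leaving the mallet, glue bottle and honing stone alone.

Things in the scene. Friction and masses are not known exactly. Their poses are not given: they have to be found in the camera images.
- chest: Open wooden tool chest, fixed to the bench. 190 mm deep (its own x), 280 mm wide (its y), rim 116 mm high, walls and floor 12 mm. Origin: centre of its underside on the bench, z up. +x points to its back (hinge side), -x to its front.
- hinge (a point): Middle of the lid's hinge line, on the top of the chest's back edge: 95 mm behind the chest's middle (chest x = +95 mm, z = 116 mm). The hinge line runs along the chest's y.
- lid (a joint): Angle in rad by which the lid is lowered: 0 as found open, leaning 20 degrees back past upright; 0.35 upright; about 1.83 resting ajar on its roller catch; 1.92 fully shut (10 to 16 N on the lid near its front edge snaps it home). Panel 190 x 280 x 12 mm, about 0.6 kg, hinges loose: beyond upright it falls if let go. Shut, its top is 128 mm above the bench.
- pull_mid (a point): Middle of the straight brass bar pull on the lid's front edge: round, 12 mm thick, 110 mm long, parallel to the hinge line and 230 mm from it, with a gap of 34 mm between bar and lid edge. It lies 6 mm outside the plane of the lid's inner face: with the lid shut it is 230 mm in front of the hinge line and 6 mm above the rim.
- stay: Lower flat bar of the stay, with the knob; both bars 16 x 3 mm steel, 80 mm between pivots, just inside the chest's +y end wall. Origin: its pivot on that wall (chest x 11, y 119, z 104 mm); x axis along the bar to the knee. The knob circles this pivot: locked, the bar rises 43 degrees to the back, so the knob sets off up and to the front, 47 degrees above level; other directions jam.
- knee_knob (a point): Middle of the knob on the stay's knee: a round brass pin along the hinge line, 12 mm thick (15 at its end), sticking out 38 mm from the bars towards the middle of the chest (this point is 21 mm out from the bars; locked it is at chest x 70, y 98, z 158 mm). The open lid's inner face is about 40 mm behind its axis.
- knee (a joint): Angle of the stay's knee in rad: 0 locked, sagging past centre against its stop and held by a spring click; 0.22 bars in line; about 0.6 clicked free; 3 with the lid shut. Along the knob's path it takes 10 to 15 N at first, fading to nothing within 20 mm, where the knee springs on by itself; pushed further it drags the lid forward.
- mallet: Carver's round wooden mallet standing on its head, 84 mm wide, 190 mm high. Origin: centre of its foot.
- glue: White glue bottle, 56 mm wide, 160 mm high, standing. Origin: centre of its foot.
- hone: Honing stone in a wooden holder, 200 x 62 x 34 mm, lying flat. Origin: centre of its underside.
Things that resemble listed ones, but are neither listed nor needed, are in the scene too. What is meant by the glue is not blue, and is the smaller of those in its own colour.

How it is judged:
By the outcome, as a careful person would: the job done as asked, in the order asked, and still so for the second after the job is handed in, with the robot touching nothing.
It also fails if it takes over 72 s, if anything falls off the work surface, if the arm or the gripper's body presses on something with over 40 N, if the wrist force passes 120 N, or if a joint passes its speed limit or range.

## Working session

There is one attempt and no reset: what is moved stays moved. The work goes in short steps, Python scripts to look and compute and a tool call to move; the robot and the scene stay as the last step left them, time stands still between calls to the robot, and variables do not carry over. Pictures are saved under pics/ and viewed, and the job is handed in when it is done.

Besides the shell and the picture viewer there is one more tool, called after "Call:" as name(argument=value, ...), one argument or row to a line, values as JSON. send_rows: Moves the arm, as the interface text tells. Its arguments: {"type":"object","properties":{"motion":{"type":"array","items":{"type":"array","items":{"type":"array","items":{"type":"number"}}}},"newtons":{"type":"number"}},"required":["motion"]}

```bash
ls; mkdir -p pics
cat > h.py <<'E'
import numpy as np, cv2
from station import arm, optics, workorder
def cal(n):
    c=optics.get_calibration(n); K=np.array(c["camera_matrix"],float);R=cv2.Rodrigues(np.array(c["rvec"],float))[0];t=np.array(c["tvec"],float).ravel();return K,R,t
def proj(n,P):
    K,R,t=cal(n);p=(np.atleast_2d(P)@R.T+t)@K.T;return p[:,:2]/p[:,2:]
def ray(n,uv):
    K,R,t=cal(n);d=R.T@np.linalg.solve(K,[uv[0],uv[1],1]);return -R.T@t,d/np.linalg.norm(d)
def onz(n,uv,z):
    o,d=ray(n,uv);return o+d*(z-o[2])/d[2]
def shot(n,f):
    im=optics.get_image(n);cv2.imwrite(f"pics/{f}.png",im[:,:,::-1]);return im
E
python3 - <<'E'
from h import *
for n in("top","side"):
    shot(n,n+"0");K,R,t=cal(n);print(n,K.round(1).tolist(),(-R.T@t).round(3),R[2].round(3))
print({k:np.round(v,3).tolist() for k,v in arm.get_obs().items()})
E
```

```text
pics
top [[369.0, 0.0, 247.7], [0.0, 369.0, 190.0], [0.0, 0.0, 1.0]] [ 0.442 -0.003  1.16 ] [ 0.135  0.    -0.991]
side [[460.7, 0.0, 265.3], [0.0, 460.7, 189.7], [0.0, 0.0, 1.0]] [ 0.351 -1.024  1.21 ] [ 0.141  0.705 -0.695]
{'t': 0.1, 'joint_positions': [-1.366, 0.435, 0.025, 1.574, -0.012, 1.134, -0.075], 'joint_vel': [0.001, -0.002, -0.001, -0.004, -0.001, 0.002, 0.001], 'joint_torque': [0.003, -66.913, 0.988, -31.515, -0.061, 0.037, 0.0], 'position': [0.189, 0.595, 0.226], 'tool_rot': [[0.303, 0.953, -0.0], [0.953, -0.303, -0.001], [-0.001, 0.0, -1.0]], 'contact_force': [-0.872, 1.225, -0.579], 'wrist_torque': [0.015, -0.0, -0.061], 'width': 0.092}
```

View pics/top0.png

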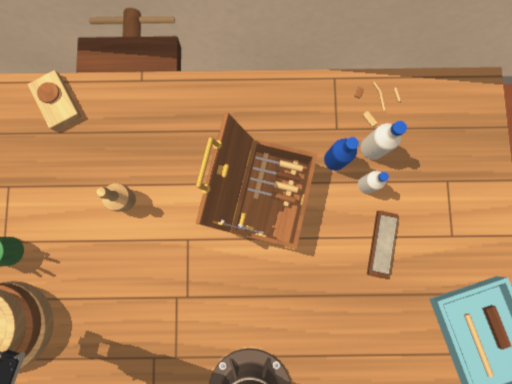

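View pics/side0.png

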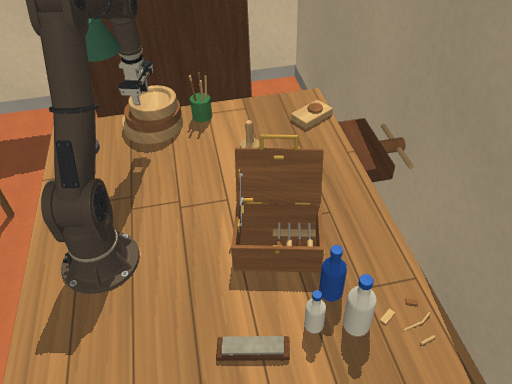

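Run:
```python
import cv2
a=cv2.imread('pics/top0.png')[105:260,180:330];cv2.imwrite('pics/top0c.png',cv2.resize(a,None,fx=3.8,fy=3.8,interpolation=cv2.INTER_CUBIC))
a=cv2.imread('pics/side0.png')[120:280,220:345];cv2.imwrite('pics/side0c.png',cv2.resize(a,None,fx=3.7,fy=3.7,interpolation=cv2.INTER_CUBIC))
```

```text
(no output)
```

View pics/top0c.png

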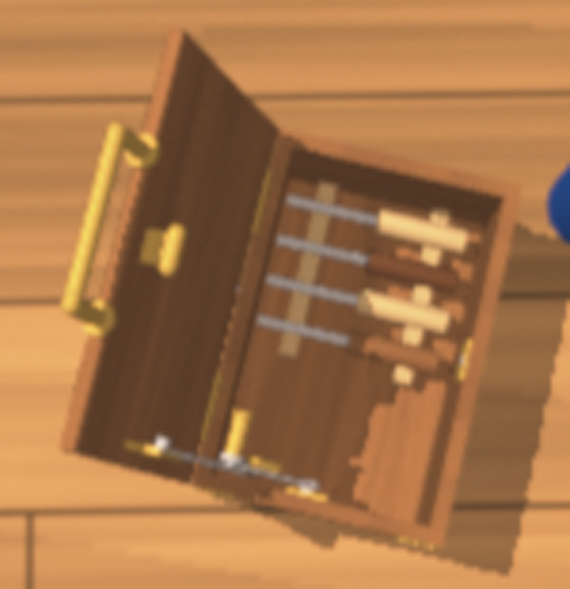

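View pics/side0c.png

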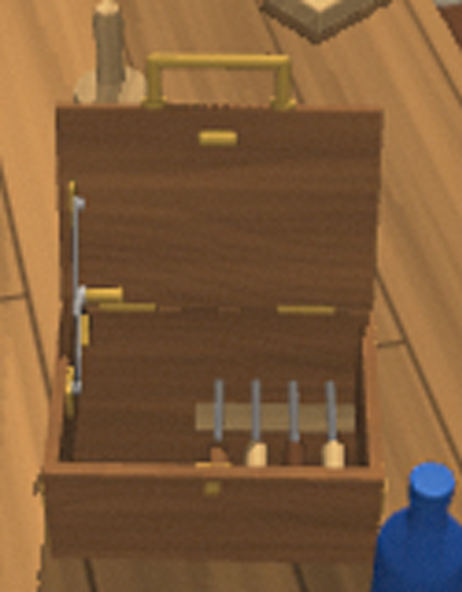

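```bash
cat >> h.py <<'E'
def fit(src,dst): # 2D rigid
    a=src-src.mean(0);b=dst-dst.mean(0)
    th=np.arctan2((a[:,0]*b[:,1]-a[:,1]*b[:,0]).sum(),(a*b).sum())
    c,s=np.cos(th),np.sin(th);R=np.array([[c,-s],[s,c]]);return th,R,dst.mean(0)-R@src.mean(0)
E
python3 - <<'E'
from h import *
c=lambda u,v:(180+(u+.5)/3.8-.5,105+(v+.5)/3.8-.5)
s=lambda u,v:(220+(u+.5)/3.7-.5,120+(v+.5)/3.7-.5)
src=np.array([[-95,-140],[-95,140],[95,140],[95,-140]])/1000
dst=np.array([onz("top",c(*p),.116)[:2] for p in[(520,185),(440,548),(190,483),(287,134)]])
th,R,t=fit(src,dst);print(np.degrees(th),t,(dst-(src@R.T+t)).round(4).tolist())
d2=np.array([onz("side",s(*p),.116)[:2] for p in[(383,470),(45,470)]])
th2,R2,t2=fit(src[:2],d2);print(np.degrees(th2),t2,np.linalg.norm(d2[0]-d2[1]))
W=lambda x,y,z:np.r_[R@[x,y]+t,z]
# knob triangulate check and bar
for nm,P in dict(knob=W(.070,.098,.158),knobtip=W(.070,.081,.158),bar=W(.095+.230*np.sin(np.radians(20))+.006*-np.cos(np.radians(20))*-1*-1,0,.116+.230*np.cos(np.radians(20)))).items():
    a=proj("top",P)[0];b=proj("side",P)[0]
    print(nm,P.round(4),((a-[180,105])*3.8).round(),((b-[220,120])*3.7).round())
E
```

```text
75.09207556707871 [ 0.5757908  -0.07830085] [[0.0021, 0.0031], [0.0006, 0.0004], [0.0017, 0.0003], [-0.0044, -0.0037]]
76.76455937850751 [ 0.57704834 -0.07267292] 0.2763777555181302
knob [0.4991 0.0146 0.158 ] [235. 434.] [101. 292.]
knobtip [0.5155 0.0102 0.158 ] [241. 411.] [121. 292.]
bar [0.619  0.0841 0.3321] [112. 220.] [217.  65.]
```

Run:
```python
from h import *
c=lambda u,v:(180+(u+.5)/3.8-.5,105+(v+.5)/3.8-.5)
s=lambda u,v:(220+(u+.5)/3.7-.5,120+(v+.5)/3.7-.5)
def tri(a,b):
    o,d=ray("top",a);p,e=ray("side",b);k=np.linalg.lstsq(np.c_[d,-e],p-o,rcond=None)[0];return (o+d*k[0]+p+e*k[1])/2,np.linalg.norm(o+d*k[0]-p-e*k[1])
for a,b in[((120,128),(285,63)),((72,305),(152,63))]:
    P,g=tri(c(*a),s(*b));print(P.round(4),g)
A=tri(c(120,128),s(285,63))[0];B=tri(c(72,305),s(152,63))[0];print(np.degrees(np.arctan2(-(A-B)[0],(A-B)[1])), np.linalg.norm(A-B),(A+B)/2)
print("tip",tri(c(241,411),s(122,294)))
for p in [(118,128),(70,305)]: print(onz("top",c(*p),.330))
```

```text
[0.6768 0.0804 0.328 ] 0.0016585879718499688
[0.5683 0.1095 0.326 ] 0.001624897882912719
-104.99649611324347 0.11238969751345293 [0.6225437  0.0949538  0.32701734]
tip (array([0.51590295, 0.01088928, 0.15711709]), np.float64(0.000970634944708301))
[0.67712493 0.08139505 0.33      ]
[0.56850501 0.11010749 0.33      ]
```

```bash
cat > clr.py <<'E'
import numpy as np
knob=np.array([70,96,158.])
def frame(e,b):
    e,b=np.radians([e,b]);n=np.array([-np.cos(e),0,np.sin(e)])
    z=np.cos(b)*np.array([-np.sin(e),0,-np.cos(e)])+np.sin(b)*np.array([0,1,0]);return n,z
def boxpts(xr,yr,zr,k=9):
    g=np.meshgrid(*[np.linspace(a,b,k) for a,b in(xr,yr,zr)]);return np.c_[[q.ravel() for q in g]].T
fin=boxpts((-19,19),(-10,10),(-66,0),11);body=boxpts((-95,95),(-38,38),(-190,-66),25)
def seg(P,a,b):
    a,b=map(np.array,(a,b));t=np.clip((P-a)@(b-a)/((b-a)@(b-a)),0,1);return np.linalg.norm(P-a-t[:,None]*(b-a),axis=1).min()
def clear(e,b,a,yc):
    n,z=frame(e,b);x=np.cross(n,z);R=np.c_[x,n,z]
    tcp=np.array([70,yc,158])-n*(6+10)+z*a
    out=[]
    for B in(fin,body):
        P=B@R.T+tcp
        nl=np.array([-np.cos(np.radians(20)),0,np.sin(np.radians(20))]);d=(P-[95,0,116])@nl
        up=(P-[95,0,116])@np.array([np.sin(np.radians(20)),0,np.cos(np.radians(20))])
        m=(up<240)
        lid=d[m].min() if m.any() else 99
        bar=min(seg(P,[70,119,158],[115,119,224]),seg(P,[70,119,158],[11,119,104]))
        wall=(P[(abs(P[:,0])<110)][:,2]-116).min() if B is body else 99
        out+=[round(lid),round(bar),round(wall)]
    return tcp.round(),out
if __name__=="__main__":
  for yc in(90,94):
   for a in(8,14):
    for e in(-10,0,5,10,15,20):
     for b in(0,15,25,35,45): print(yc,a,e,b,*clear(e,b,a,yc))
E
python3 clr.py|grep -v "^94 14"
```

```text
90 8 -10 0 [ 87.  90. 153.] [11, 10, 99, 20, 3, 95]
90 8 -10 15 [ 87.  92. 153.] [9, 10, 99, 7, 11, 69]
90 8 -10 25 [ 87.  93. 154.] [8, 9, 99, -3, 19, 50]
90 8 -10 35 [ 87.  95. 154.] [7, 9, 99, -12, 28, 31]
90 8 -10 45 [ 87.  96. 155.] [6, 10, 99, -22, 38, 12]
90 8 0 0 [ 86.  90. 150.] [11, 10, 99, 7, 3, 100]
90 8 0 15 [ 86.  92. 150.] [9, 11, 99, -2, 3, 73]
90 8 0 25 [ 86.  93. 151.] [8, 10, 99, -9, 11, 54]
90 8 0 35 [ 86.  95. 151.] [7, 9, 99, -15, 21, 35]
90 8 0 45 [ 86.  96. 152.] [7, 10, 99, -22, 32, 16]
90 8 5 0 [ 85.  90. 149.] [11, 10, 99, 1, 3, 97]
90 8 5 15 [ 85.  92. 149.] [9, 11, 99, -6, 2, 70]
90 8 5 25 [ 85.  93. 149.] [9, 10, 99, -11, 7, 51]
90 8 5 35 [ 85.  95. 150.] [8, 9, 99, -16, 18, 32]
90 8 5 45 [ 85.  96. 151.] [8, 10, 99, -21, 29, 12]
90 8 10 0 [ 84.  90. 147.] [11, 10, 99, -5, 3, 94]
90 8 10 15 [ 84.  92. 148.] [10, 11, 99, -10, 1, 67]
90 8 10 25 [ 84.  93. 148.] [10, 10, 99, -13, 5, 48]
90 8 10 35 [ 85.  95. 149.] [9, 10, 99, -17, 15, 28]
90 8 10 45 [ 85.  96. 150.] [9, 10, 99, -20, 27, 9]
90 8 15 0 [ 83.  90. 146.] [11, 10, 99, -11, 3, 91]
90 8 15 15 [ 83.
[... 2866 characters left out ...]
.] [10, 7, 99, -10, 2, 67]
94 8 10 25 [ 84.  97. 148.] [10, 7, 99, -13, 3, 48]
94 8 10 35 [ 85.  99. 149.] [9, 6, 99, -17, 13, 28]
94 8 10 45 [ 85. 100. 150.] [9, 6, 99, -20, 24, 9]
94 8 15 0 [ 83.  94. 146.] [11, 6, 99, -11, 1, 91]
94 8 15 15 [ 83.  96. 146.] [11, 8, 99, -13, 2, 64]
94 8 15 25 [ 84.  97. 147.] [11, 7, 99, -15, 1, 45]
94 8 15 35 [ 84.  99. 148.] [10, 6, 99, -17, 11, 25]
94 8 15 45 [ 84. 100. 148.] [10, 7, 99, -18, 22, 4]
94 8 20 0 [ 82.  94. 145.] [12, 6, 99, -16, 1, 90]
94 8 20 15 [ 82.  96. 145.] [12, 8, 99, -16, 2, 62]
94 8 20 25 [ 83.  97. 146.] [12, 7, 99, -16, 1, 42]
94 8 20 35 [ 83.  99. 146.] [12, 7, 99, -16, 9, 20]
94 8 20 45 [ 83. 100. 147.] [12, 7, 99, -16, 21, 0]
```

Call:
send_rows(
  motion=[
    [[255,0,0,-5,0,0,0.1],[255,0,0,-10,0,0,0.2],[255,0,0,-15,0,0,0.3],[255,0,0,-20,0,0,0.4],[255,-4,4,-21,0,0,0.5],[255,-8,8,-21,0,0,0.65],[255,-12,12,-21,0,0,0.8],[255,-15,15,-21,0,0,0.9]],
  ],
)

```text
t: 0.9
position: [0.2815, 0.4167, 0.4365]
tool_rot: [[0.937, 0.35, -0.0], [0.35, -0.937, -0.0], [-0.0, 0.0, -1.0]]
contact_force: [0.0, -0.4, -0.0]
width: 0.0324
```

```bash
cat >> h.py <<'E'
TH=np.radians(75.0);CT=np.array([.5760,-.0780,0]);CR=np.array([[np.cos(TH),-np.sin(TH),0],[np.sin(TH),np.cos(TH),0],[0,0,1]])
def C2W(p): return CR@(np.array(p)/1000)+CT
def W2C(p): return (CR.T@(np.array(p)-CT))*1000
def st():
    o=arm.get_obs();print("t",round(o["t"],2),"q",np.round(o["joint_positions"],2),"pos",np.round(o["position"],4),"chest",W2C(o["position"]).round(1),"F",np.round(o["contact_force"],1),"Fc",(CR.T@o["contact_force"]).round(1),"w",round(float(o["width"]),4))
    return o
def plan(pos,R=None,o=None):
    """shift(cm), rotvec from current measured pose"""
    o=o or arm.get_obs();R0=np.array(o["tool_rot"]);d=R0.T@(np.array(pos)-o["position"])*100
    r=cv2.Rodrigues(R0.T@R)[0].ravel() if R is not None else np.zeros(3)
    print("plan",d.round(2),r.round(3));return d,r
E
python3 - <<'E'
from h import *
o=st();print(o["tool_rot"])
R=np.c_[[.966,-.259,0],[-.259,-.966,0],[0,0,-1]]
plan([.5,0,.45],R,o)
for P in[(11,119,104),(70,119,158),(115,119,224)]:
  a=proj("top",C2W(P))[0];b=proj("side",C2W(P))[0];print(((a-[180,105])*3.8).round(),((b-[220,120])*3.7).round())
E
```

```text
t 0.9 q [-1.31  0.12  0.26  1.5  -0.03  1.53 -0.69] pos [0.2815 0.4167 0.4365] chest [401.6 412.5 436.5] F [ 0.  -0.4 -0. ] Fc [-0.4 -0.2 -0. ] w 0.0324
[[ 9.36902435e-01  3.49590886e-01 -1.97861393e-04]
 [ 3.49590847e-01 -9.36902448e-01 -2.08720598e-04]
 [-2.58343642e-04  1.26380305e-04 -9.99999959e-01]]
plan [ 5.9  46.68 -1.35] [0.    0.    0.619]
[305. 484.] [ 75. 383.]
[227. 462.] [ 78. 291.]
[159. 442.] [ 78. 200.]
```

Call:
send_rows(
  motion=[
    [[255,0.6,5,-1,0,0,0.1],[255,1.2,10,-1,0,0,0.2],[255,2,15,-1,0,0,0.3],[255,2.6,20,-1,0,0,0.4],[255,3.2,25,-1,0,0,0.5],[255,4,30,-1,0,0,0.6],[255,4.6,35,-1,0,0,0.62],[255,5.2,40,-1,0,0,0.62]],
  ],
)

```text
t: 1.7
position: [0.4698, 0.065, 0.4467]
tool_rot: [[0.967, -0.255, 0.0], [-0.255, -0.967, 0.001], [-0.0, -0.001, -1.0]]
contact_force: [0.9, 1.2, 0.6]
width: 0.0005
```

Run:
```python
from h import *
o=st();print(o["tool_rot"])
a=shot("side","side1");b=shot("top","top1")
cv2.imwrite("pics/side1c.png",cv2.resize(a[0:200,160:400,::-1],None,fx=2.9,fy=2.9,interpolation=cv2.INTER_CUBIC))
st()
```

```text
t 1.7 q [-0.87  0.05  0.68  1.56 -0.03  1.54 -0.45] pos [0.4698 0.065  0.4467] chest [110.7 139.6 446.7] F [0.9 1.2 0.6] Fc [ 1.4 -0.6  0.6] w 0.0005
[[ 9.67007272e-01 -2.54748748e-01  1.03404442e-04]
 [-2.54748766e-01 -9.67007120e-01  5.43672478e-04]
 [-3.85070514e-05 -5.52077394e-04 -9.99999847e-01]]
t 1.8 q [-0.87  0.05  0.69  1.56 -0.03  1.54 -0.45] pos [0.4712 0.0598 0.4469] chest [105.9 136.9 446.9] F [ 0.2  0.1 -0.1] Fc [ 0.1 -0.1 -0.1] w 0.0002
```

View pics/side1c.png

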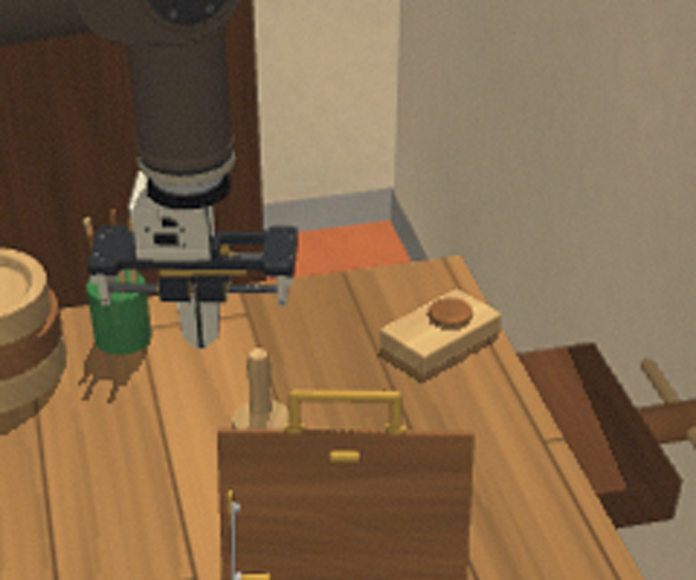

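View pics/top1.png

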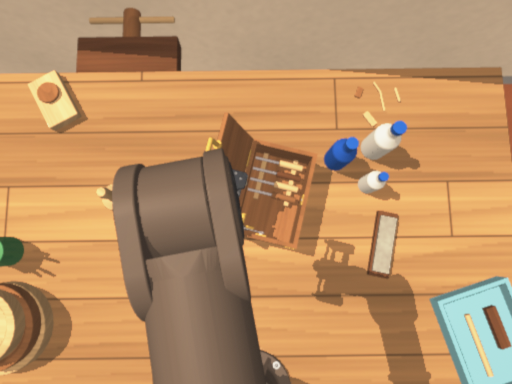

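```bash
cat > clr2.py <<'E'
import numpy as np
from clr import frame
boxes={"fin":((-19,-10,-66),(19,10,0)),"rail":((-95,-22,-115),(95,22,-66)),"hous":((-40,-40,-210),(40,40,-85)),"wrist":((-46,-46,-420),(46,46,-200))}
c20,s20=np.cos(np.radians(20)),np.sin(np.radians(20))
U,V=np.meshgrid(np.linspace(0,190,39),np.linspace(-140,140,57));lid=np.c_[95+U.ravel()*s20,V.ravel(),116+U.ravel()*c20]
V=np.linspace(-55,55,23);barp=np.c_[95+230*s20+6+0*V,V,116+230*c20-2+0*V]
t=np.linspace(0,1,40)[:,None];ub=np.array([70,119,158])*(1-t)+t*np.array([115,119,224]);lb=np.array([70,119,158])*(1-t)+t*np.array([11,119,104])
X,Y=np.meshgrid(np.linspace(-95,95,39),np.linspace(-140,140,57));rim=np.c_[X.ravel(),Y.ravel(),116+0*X.ravel()];rim=rim[(abs(rim[:,0])>82)|(abs(rim[:,1])>127)]
obs={"lid":(lid,0),"pull":(barp,6),"ub":(ub,8),"lb":(lb,8),"rim":(rim,0)}
def sd(P,lo,hi):
    lo,hi=np.array(lo),np.array(hi);q=np.abs(P-(lo+hi)/2)-(hi-lo)/2
    return np.linalg.norm(np.maximum(q,0),axis=1)+np.minimum(q.max(1),0)
def run(e,b,a,yc,gap=0,g=0):
    n,z=frame(e,b);x=np.cross(n,z);R=np.c_[x,n,z];tcp=np.array([70,yc,158])-n*(6+9.5+gap)+z*a
    return tcp,R,{o+"-"+k:round(float(sd((P-tcp)@R,*bx).min()-r)) for o,(P,r) in obs.items() for k,bx in boxes.items()}
if __name__=="__main__":
  for a in(7,):
   for yc in(86,90):
    for e in(0,5,10,15):
     for b in(15,20,25,30,35):
      r=run(e,b,a,yc,3)[2];print(yc,a,e,b,{k:v for k,v in r.items() if v<15})
E
python3 clr2.py
```

```text
86 7 0 15 {'lid-fin': 7, 'lid-rail': 11, 'lid-hous': 6, 'ub-fin': 7, 'ub-rail': -2, 'lb-fin': 8}
86 7 0 20 {'lid-fin': 7, 'lid-rail': 8, 'lid-hous': 4, 'ub-fin': 7, 'ub-rail': 1, 'lb-fin': 7}
86 7 0 25 {'lid-fin': 7, 'lid-rail': 5, 'lid-hous': 2, 'ub-fin': 6, 'ub-rail': 6, 'lb-fin': 7}
86 7 0 30 {'lid-fin': 6, 'lid-rail': 2, 'lid-hous': 1, 'ub-fin': 6, 'ub-rail': 11, 'lb-fin': 8}
86 7 0 35 {'lid-fin': 5, 'lid-rail': -1, 'lid-hous': -1, 'ub-fin': 6, 'lb-fin': 9}
86 7 5 15 {'lid-fin': 8, 'lid-rail': 7, 'lid-hous': -1, 'ub-fin': 7, 'ub-rail': -8, 'ub-hous': 14, 'lb-fin': 8}
86 7 5 20 {'lid-fin': 7, 'lid-rail': 5, 'lid-hous': -1, 'ub-fin': 7, 'ub-rail': -3, 'lb-fin': 7}
86 7 5 25 {'lid-fin': 7, 'lid-rail': 2, 'lid-hous': -3, 'ub-fin': 6, 'ub-rail': 2, 'lb-fin': 7}
86 7 5 30 {'lid-fin': 7, 'lid-rail': 0, 'lid-hous': -4, 'lid-wrist': 13, 'ub-fin': 6, 'ub-rail': 7, 'lb-fin': 8}
86 7 5 35 {'lid-fin': 6, 'lid-rail': -2, 'lid-hous': -5, 'lid-wrist': 10, 'ub-fin': 6, 'ub-rail': 13, 'lb-fin': 9}
86 7 10 15 {'lid-fin': 8, 'lid-rail': 4, 'lid-hous': -7, 'pull-hous': 14, 'pull-wrist': 8, 'ub-fin': 
[... 3200 characters left out ...]
': -3, 'pull-wrist': -9, 'ub-fin': 4, 'ub-rail': -14, 'ub-hous': 7, 'lb-fin': 4}
90 7 15 20 {'lid-fin': 8, 'lid-rail': 0, 'lid-hous': -13, 'lid-wrist': 10, 'pull-hous': -3, 'pull-wrist': -9, 'ub-fin': 4, 'ub-rail': -10, 'ub-hous': 13, 'lb-fin': 4}
90 7 15 25 {'lid-fin': 8, 'lid-rail': -1, 'lid-hous': -14, 'lid-wrist': 2, 'pull-hous': -3, 'pull-wrist': -9, 'ub-fin': 4, 'ub-rail': -5, 'lb-fin': 4}
90 7 15 30 {'lid-fin': 8, 'lid-rail': -2, 'lid-hous': -14, 'lid-wrist': -7, 'pull-hous': -3, 'pull-wrist': -9, 'ub-fin': 3, 'ub-rail': 0, 'lb-fin': 5}
90 7 15 35 {'lid-fin': 8, 'lid-rail': -2, 'lid-hous': -15, 'lid-wrist': -13, 'pull-hous': 0, 'pull-wrist': -9, 'ub-fin': 3, 'ub-rail': 6, 'lb-fin': 6}
```

Run:
```python
from h import *
from clr2 import run
tcp,R,r=run(0,23,9,86,4);print(tcp,{k:v for k,v in r.items() if v<15})
o=st();Rw=CR@R;print(Rw.round(3))
plan(C2W(tcp-R[:,2]*180),Rw,o)
plan(C2W(tcp-R[:,2]*100),Rw,o)
```

```text
[ 89.5         89.51658016 149.71545632] {'lid-fin': 5, 'lid-rail': 4, 'lid-hous': 1, 'ub-fin': 7, 'ub-rail': 2, 'lb-fin': 7}
t 1.8 q [-0.87  0.05  0.69  1.56 -0.03  1.54 -0.45] pos [0.4712 0.0598 0.4469] chest [105.9 136.9 446.9] F [ 0.2  0.1 -0.1] Fc [ 0.1 -0.1 -0.1] w 0.0002
[[ 0.889 -0.259 -0.377]
 [-0.238 -0.966  0.101]
 [-0.391  0.    -0.921]]
plan [11.76  1.55 13.18] [ 0.    -0.403 -0.006]
plan [ 8.62  1.56 20.53] [ 0.    -0.403 -0.006]
```

Call:
send_rows(
  motion=[
    [[255,3,0.4,2,0,-0.07,0],[255,6,0.8,4,0,-0.14,0],[255,9,1.2,6,0,-0.21,0],[255,11.8,1.6,8,0,-0.28,0],[255,11.8,1.6,10,0,-0.35,0],[255,11.8,1.6,13,0,-0.4,0],[255,11.8,1.6,13,0,-0.4,0],[255,11.8,1.6,13,0,-0.4,0]],
  ],
)

```text
t: 2.6
position: [0.5795, 0.0218, 0.3167]
tool_rot: [[0.891, -0.254, -0.377], [-0.234, -0.967, 0.098], [-0.39, 0.001, -0.921]]
contact_force: [0.8, 1.1, 0.8]
width: 0.0001
```

```bash
cat > pl.py <<'E'
from h import *
from clr2 import run
tcp,R,r=run(0,23,9,86,4);Rw=CR@R
E
python3 - <<'E'
from pl import *
o=st();print(o["tool_rot"]);a=shot("side","side2");b=shot("top","top2")
cv2.imwrite("pics/side2c.png",cv2.resize(a[30:230,180:380,::-1],None,fx=3,fy=3,interpolation=cv2.INTER_CUBIC))
o=st()
for k in(100,40,0): plan(C2W(tcp-R[:,2]*k),Rw,o)
E
```

```text
t 2.6 q [-0.44  0.63  0.72  1.25 -0.41  1.8  -0.01] pos [0.5795 0.0218 0.3167] chest [ 97.3  22.5 316.7] F [0.8 1.1 0.8] Fc [ 1.3 -0.5  0.8] w 0.0001
[[ 8.90602595e-01 -2.54233425e-01 -3.77084054e-01]
 [-2.34418428e-01 -9.67142591e-01  9.84032947e-02]
 [-3.89711456e-01  7.57221478e-04 -9.20936701e-01]]
t 2.7 q [-0.44  0.63  0.72  1.25 -0.41  1.8  -0.01] pos [0.5798 0.0218 0.3188] chest [ 97.4  22.1 318.8] F [ 0.1 -0.8  0.7] Fc [-0.8 -0.3  0.7] w 0.0005
plan [0.36 0.78 8.2 ] [ 0.001 -0.005  0.005]
plan [ 0.33  0.77 14.2 ] [ 0.001 -0.005  0.005]
plan [ 0.31  0.77 18.2 ] [ 0.001 -0.005  0.005]
```

View pics/side2c.png

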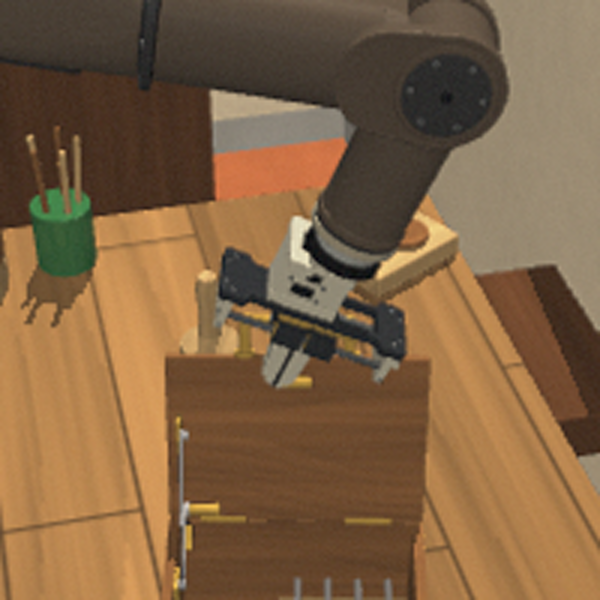

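View pics/top2.png

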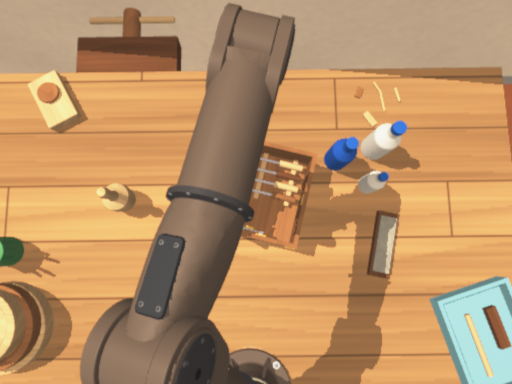

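Call:
send_rows(
  motion=[
    [[255,0.3,0.8,2,0,0,0.005],[255,0.3,0.8,4,0,0,0.005],[255,0.3,0.8,6,0,0,0.005],[255,0.3,0.8,8,0,0,0.005],[255,0.3,0.8,10,0,0,0.005],[255,0.3,0.8,12,0,0,0.005],[255,0.3,0.8,13.5,0,0,0.005],[255,0.3,0.8,13.5,0,0,0.005]],
  ],
)

```text
t: 3.5
position: [0.5287, 0.0276, 0.192]
tool_rot: [[0.89, -0.257, -0.376], [-0.237, -0.966, 0.1], [-0.389, 0.001, -0.921]]
contact_force: [0.9, -0.1, 0.4]
width: 0.0002
```

Run:
```python
from pl import *
a=shot("side","side3")
cv2.imwrite("pics/side3c.png",cv2.resize(a[90:240,210:360,::-1],None,fx=4,fy=4,interpolation=cv2.INTER_CUBIC))
o=st();print(o["tool_rot"])
for k in(40,0): plan(C2W(tcp-R[:,2]*k),Rw,o)
```

```text
t 3.55 q [-0.49  0.63  0.7   1.57 -0.42  1.5   0.05] pos [0.5295 0.0272 0.1928] chest [ 89.6  72.1 192.8] F [0.7 0.2 0.2] Fc [ 0.4 -0.6  0.2] w 0.0006
[[ 8.90623487e-01 -2.57654271e-01 -3.74705325e-01]
 [-2.37679259e-01 -9.66237061e-01  9.94711640e-02]
 [-3.87683342e-01  4.68329116e-04 -9.21792497e-01]]
plan [0.08 0.01 0.65] [ 0.001 -0.003  0.001]
plan [0.07 0.01 4.65] [ 0.001 -0.003  0.001]
```

View pics/side3c.png

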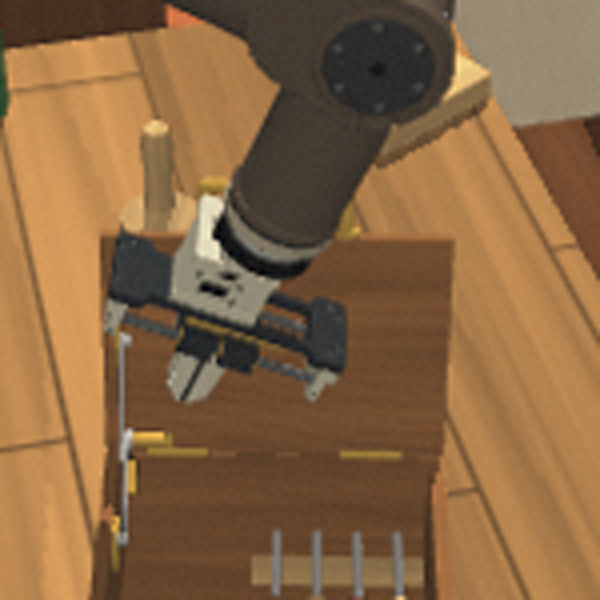

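Call:
send_rows(
  motion=[
    [[255,0.1,0,0.6,0,0,0],[255,0.1,0,1.2,0,0,0],[255,0.1,0,1.8,0,0,0],[255,0.1,0,2.4,0,0,0],[255,0.1,0,3,0,0,0],[255,0.1,0,3.4,0,0,0],[255,0.1,0,3.4,0,0,0],[255,0.1,0,3.4,0,0,0]],
  ],
)

```text
t: 4.35
position: [0.5172, 0.0276, 0.1594]
tool_rot: [[0.889, -0.261, -0.376], [-0.242, -0.965, 0.098], [-0.389, 0.004, -0.921]]
contact_force: [-1.1, -6.8, 2.4]
width: 0.0005
```

Run:
```python
from pl import *
a=shot("side","side4")
cv2.imwrite("pics/side4c.png",cv2.resize(a[110:260,210:360,::-1],None,fx=4,fy=4,interpolation=cv2.INTER_CUBIC))
o=st()
for k in(0,): plan(C2W(tcp-R[:,2]*k),Rw,o)
```

```text
t 4.4 q [-0.5   0.65  0.69  1.64 -0.43  1.42  0.06] pos [0.5172 0.0276 0.1594] chest [ 86.8  84.1 159.4] F [-1.1 -6.6  3.1] Fc [-6.7 -0.7  3.1] w 0.0001
plan [-0.12 -0.27  1.1 ] [ 0.003 -0.002 -0.004]
```

View pics/side4c.png

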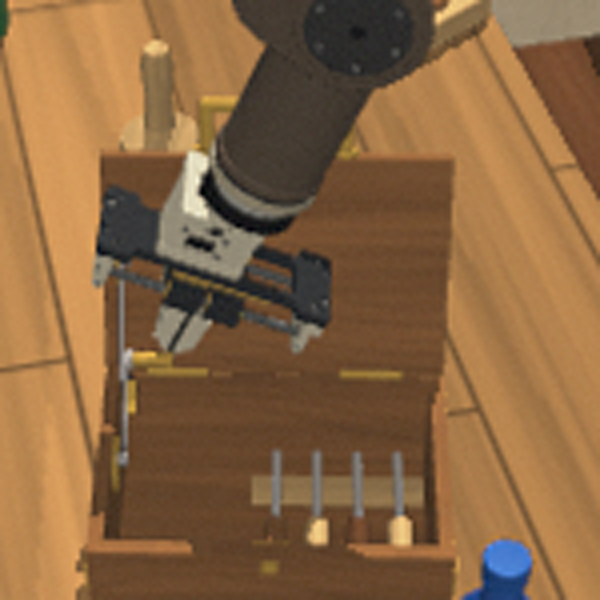

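Run:
```python
from pl import *
o=arm.get_obs();F=np.array(o["contact_force"]);M=np.array(o["wrist_torque"]);R0=np.array(o["tool_rot"])
print("Ftool",R0.T@F,"Mtool",R0.T@M, "Mchest",CR.T@M)
# line of action r = F x M/|F|^2
r=np.cross(F,M)/(F@F);print("r tool mm",R0.T@r*1000, "fdir",R0.T@F/np.linalg.norm(F))
```

```text
Ftool [-0.54360659  6.67614848 -3.09422336] Mtool [-0.97505599  0.55818064  0.6700847 ] Mchest [-0.55631389  1.16030131 -0.235646  ]
r tool mm [113.89865005  62.10986286 113.99907751] fdir [-0.07367547  0.90482418 -0.41936277]
```

```bash
cat >> pl.py <<'E'
R2=R@cv2.Rodrigues(np.array([0,0,np.radians(8)]))[0];Rw2=CR@R2
E
python3 - <<'E'
from pl import *
o=st()
plan(C2W(np.array([90,92,149])-R2[:,2]*25),Rw2,o)
plan(C2W(np.array([90,92,149])),Rw2,o)
E
```

```text
t 4.4 q [-0.5   0.65  0.69  1.64 -0.43  1.42  0.06] pos [0.5172 0.0276 0.1594] chest [ 86.8  84.1 159.4] F [-1.1 -6.6  3.1] Fc [-6.7 -0.7  3.1] w 0.0001
plan [-0.32 -0.32 -1.24] [ 0.003 -0.002  0.136]
plan [-0.32 -0.32  1.26] [ 0.003 -0.002  0.136]
```

Call:
send_rows(
  motion=[
    [[255,0,0,-0.7,0,0,0],[255,-0.2,0,-1.4,0,0,0.05],[255,-0.3,0,-1.4,0,0,0.1],[255,-0.3,0,-1.4,0,0,0.136],[255,-0.3,0,-1,0,0,0.136],[255,-0.3,0,-0.4,0,0,0.136],[255,-0.3,0,0,0,0,0.136],[255,-0.3,0,0,0,0,0.136]],
  ],
)

```text
t: 5.2
position: [0.5141, 0.0307, 0.16]
tool_rot: [[0.846, -0.376, -0.378], [-0.367, -0.925, 0.099], [-0.387, 0.055, -0.92]]
contact_force: [0.2, -0.8, 0.1]
width: 0.0002
```

Run:
```python
from pl import *
o=st()
plan(C2W(np.array([90,92,149])),Rw2,o)
```

```text
t 5.2 q [-0.52  0.65  0.72  1.65 -0.45  1.43 -0.05] pos [0.5141 0.0307 0.16  ] chest [ 88.9  87.9 160. ] F [ 0.2 -0.8  0.1] Fc [-0.7 -0.4  0.1] w 0.0002
plan [ 0.04 -0.12  1.17] [ 0.002 -0.     0.004]
```

Free of contact now. Lower the last 12 mm.

Call:
send_rows(
  motion=[
    [[255,0,-0.05,0.2,0,0,0],[255,0,-0.1,0.4,0,0,0],[255,0,-0.1,0.6,0,0,0],[255,0,-0.1,0.8,0,0,0],[255,0,-0.1,1,0,0,0],[255,0,-0.1,1.2,0,0,0],[255,0,-0.1,1.2,0,0,0],[255,0,-0.1,1.2,0,0,0]],
  ],
)

```text
t: 6.0
position: [0.5107, 0.0325, 0.1496]
tool_rot: [[0.846, -0.377, -0.377], [-0.368, -0.925, 0.099], [-0.385, 0.055, -0.921]]
contact_force: [-0.1, -0.2, 1.0]
width: 0.0003
```

Run:
```python
from pl import *
a=shot("side","side5")
cv2.imwrite("pics/side5c.png",cv2.resize(a[130:240,220:330,::-1],None,fx=5.4,fy=5.4,interpolation=cv2.INTER_CUBIC))
o=st()
R0=np.array(o["tool_rot"])
for k in(10,20): 
  print((R0.T@CR@np.array([-.682,0,.731])*k/10).round(3))
```

```text
t 6.05 q [-0.53  0.66  0.72  1.67 -0.46  1.4  -0.05] pos [0.5107 0.0325 0.1496] chest [ 89.8  91.7 149.6] F [-0.1  0.   0.4] Fc [0.  0.1 0.4] w 0.0005
[-0.189  0.716 -0.672]
[-0.378  1.431 -1.344]
```

View pics/side5c.png

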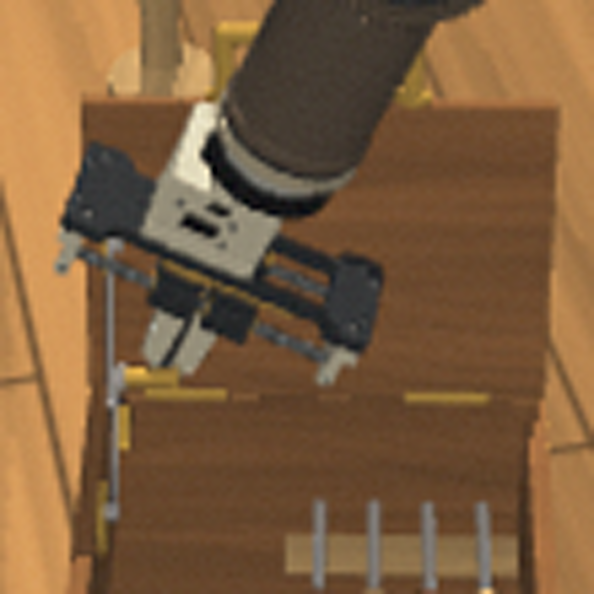

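Call:
send_rows(
  motion=[
    [[255,0.01,0.05,0,0,0,0],[255,0.01,0.1,0,0,0,0],[255,0.02,0.15,0,0,0,0],[255,0.03,0.2,0,0,0,0],[255,0.03,0.25,0,0,0,0],[255,0.04,0.3,0,0,0,0],[255,0.04,0.3,0,0,0,0],[255,0.04,0.3,0,0,0,0]],
  ],
)

```text
t: 6.85
position: [0.51, 0.0302, 0.1496]
tool_rot: [[0.846, -0.377, -0.376], [-0.367, -0.925, 0.1], [-0.386, 0.054, -0.921]]
contact_force: [0.9, 4.7, 0.9]
width: 0.0003
```

Run:
```python
from pl import *
o=st()
```

```text
t 6.85 q [-0.52  0.66  0.72  1.67 -0.46  1.4  -0.05] pos [0.51   0.0302 0.1496] chest [ 87.4  91.7 149.6] F [0.9 4.7 0.9] Fc [4.8 0.4 0.9] w 0.0003
```

Call:
send_rows(
  motion=[
    [[255,-0.01,0.01,-0.03,0,0,0],[255,-0.02,0.02,-0.05,0,0,0],[255,-0.03,0.03,-0.07,0,0,0],[255,-0.03,0.04,-0.08,0,0,0],[255,-0.03,0.05,-0.09,0,0,0],[255,-0.04,0.06,-0.1,0,0,0],[255,-0.04,0.07,-0.11,0,0,0],[255,-0.04,0.07,-0.11,0,0,0]],
  ],
)

```text
t: 7.65
position: [0.5099, 0.0296, 0.1505]
tool_rot: [[0.847, -0.377, -0.376], [-0.367, -0.925, 0.1], [-0.386, 0.054, -0.921]]
contact_force: [2.0, 5.1, -3.0]
width: 0.0007
```

Run:
```python
from pl import *
o=st()
```

```text
t 7.65 q [-0.52  0.66  0.72  1.67 -0.45  1.4  -0.05] pos [0.5099 0.0296 0.1505] chest [ 86.8  91.7 150.5] F [ 2.   5.1 -3. ] Fc [ 5.4 -0.6 -3. ] w 0.0007
```

Call:
send_rows(
  motion=[
    [[255,-0.01,0.02,-0.02,0,0,0],[255,-0.01,0.04,-0.04,0,0,0],[255,-0.02,0.05,-0.06,0,0,0],[255,-0.02,0.07,-0.08,0,0,0],[255,-0.03,0.09,-0.1,0,0,0],[255,-0.03,0.1,-0.11,0,0,0],[255,-0.03,0.11,-0.12,0,0,0],[255,-0.03,0.11,-0.12,0,0,0]],
  ],
)

```text
t: 8.45
position: [0.5095, 0.0282, 0.1522]
tool_rot: [[0.846, -0.377, -0.377], [-0.368, -0.925, 0.099], [-0.386, 0.054, -0.921]]
contact_force: [1.5, 4.7, 2.2]
width: 0.0003
```

Run:
```python
from pl import *
o=st()
```

```text
t 8.45 q [-0.52  0.66  0.72  1.67 -0.45  1.41 -0.04] pos [0.5095 0.0282 0.1522] chest [ 85.3  91.7 152.2] F [1.5 4.7 2.2] Fc [ 4.9 -0.2  2.2] w 0.0003
```

Run:
```python
from pl import *
a=shot("side","side6")
cv2.imwrite("pics/side6c.png",cv2.resize(a[130:240,220:330,::-1],None,fx=5.4,fy=5.4,interpolation=cv2.INTER_CUBIC))
o=st();F=np.array(o["contact_force"]);M=np.array(o["wrist_torque"]);R0=np.array(o["tool_rot"])
print(R0.T@F,R0.T@M)
```

```text
t 8.5 q [-0.52  0.65  0.72  1.67 -0.45  1.41 -0.04] pos [0.5095 0.0282 0.1522] chest [ 85.3  91.7 152.2] F [1.7 4.4 1.9] Fc [ 4.7 -0.5  1.9] w 0.0004
[-0.93200885 -4.60525098 -1.95697622] [ 0.99680546 -0.00424897  0.03032046]
```

View pics/side6c.png

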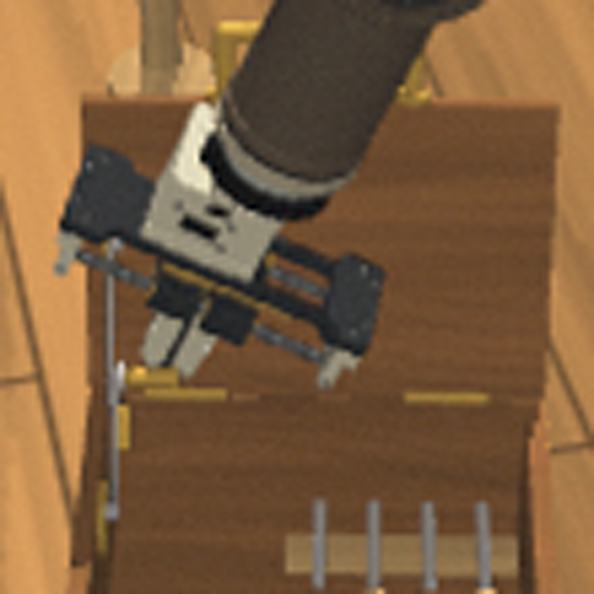

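Run:
```python
from pl import *
o=arm.get_obs()
plan(C2W([89.5,91,152]),None,o)
plan(C2W([89.5,90,140]),None,o)
```

```text
plan [ 0.02 -0.42 -0.01] [0. 0. 0.]
plan [ 0.57 -0.5   1.05] [0. 0. 0.]
```

Call:
send_rows(
  motion=[
    [[255,0,-0.25,0,0,0,0],[255,0,-0.5,0,0,0,0],[255,0.1,-0.5,0.2,0,0,0],[255,0.2,-0.5,0.4,0,0,0],[255,0.3,-0.5,0.6,0,0,0],[255,0.45,-0.5,0.8,0,0,0],[255,0.55,-0.5,1,0,0,0],[255,0.55,-0.5,1,0,0,0]],
  ],
)

```text
t: 9.3
position: [0.5121, 0.0315, 0.1401]
tool_rot: [[0.846, -0.377, -0.377], [-0.368, -0.925, 0.099], [-0.386, 0.055, -0.921]]
contact_force: [-0.6, -0.9, -0.7]
width: 0.0004
```

Run:
```python
from pl import *
o=st();F=np.array(o["contact_force"]);M=np.array(o["wrist_torque"]);R0=np.array(o["tool_rot"])
print(R0.T@F,R0.T@M)
```

```text
t 9.3 q [-0.52  0.67  0.71  1.67 -0.46  1.39 -0.04] pos [0.5121 0.0315 0.1401] chest [ 89.2  90.1 140.1] F [-0.6 -0.9 -0.7] Fc [-1.   0.3 -0.7] w 0.0004
[0.11966367 1.01871471 0.78804263] [-0.11750871  0.40781132  0.07868093]
```

Call:
send_rows(
  motion=[
    [[255,0.06,0,0.12,0,0,0],[255,0.1,0,0.22,0,0,0],[255,0.11,0.05,0.22,0,0,0],[255,0.12,0.1,0.22,0,0,0],[255,0.12,0.13,0.22,0,0,0],[255,0.12,0.16,0.22,0,0,0],[255,0.12,0.18,0.22,0,0,0],[255,0.12,0.18,0.22,0,0,0]],
  ],
)

```text
t: 10.1
position: [0.5117, 0.0296, 0.1381]
tool_rot: [[0.846, -0.377, -0.377], [-0.368, -0.925, 0.099], [-0.386, 0.055, -0.921]]
contact_force: [0.4, 1.4, 0.7]
width: 0.0008
```

```bash
cat > s.py <<'E'
from pl import *
o=st();F=np.array(o["contact_force"]);M=np.array(o["wrist_torque"]);R0=np.array(o["tool_rot"])
print("Ft",(R0.T@F).round(2),"Mt",(R0.T@M).round(2),"path",round(float(-(CR.T@F)@[-.682,0,.731]),1),"|F|",np.linalg.norm(F).round(1))
E
python3 s.py
```

```text
t 10.1 q [-0.52  0.67  0.71  1.67 -0.46  1.39 -0.04] pos [0.5117 0.0296 0.1381] chest [ 87.3  89.9 138.1] F [0.4 1.4 0.7] Fc [ 1.5 -0.1  0.7] w 0.0008
Ft [-0.44 -1.44 -0.7 ] Mt [-0.04  0.41  0.04] path 0.5 |F| 1.7
```

Call:
send_rows(
  motion=[
    [[255,-0.01,0.03,-0.03,0,0,0],[255,-0.02,0.05,-0.06,0,0,0],[255,-0.03,0.07,-0.08,0,0,0],[255,-0.03,0.09,-0.1,0,0,0],[255,-0.04,0.11,-0.12,0,0,0],[255,-0.05,0.13,-0.14,0,0,0],[255,-0.05,0.15,-0.16,0,0,0],[255,-0.05,0.15,-0.16,0,0,0]],
  ],
)

```text
t: 10.9
position: [0.5114, 0.0282, 0.1398]
tool_rot: [[0.846, -0.377, -0.377], [-0.368, -0.925, 0.099], [-0.385, 0.055, -0.921]]
contact_force: [0.1, -0.0, 0.7]
width: 0.0007
```

```bash
python3 s.py
```

```text
t 10.9 q [-0.52  0.67  0.72  1.67 -0.46  1.39 -0.04] pos [0.5114 0.0282 0.1398] chest [ 85.9  89.9 139.8] F [ 0.1 -0.   0.7] Fc [-0.  -0.1  0.7] w 0.0007
Ft [-0.18  0.05 -0.71] Mt [-0.06  0.41  0.05] path -0.5 |F| 0.7
```

Call:
send_rows(
  motion=[
    [[255,-0.01,0.03,-0.02,0,0,0],[255,-0.01,0.06,-0.04,0,0,0],[255,-0.02,0.08,-0.06,0,0,0],[255,-0.02,0.1,-0.08,0,0,0],[255,-0.03,0.12,-0.1,0,0,0],[255,-0.03,0.14,-0.12,0,0,0],[255,-0.03,0.15,-0.14,0,0,0],[255,-0.03,0.15,-0.14,0,0,0]],
  ],
)

```text
t: 11.7
position: [0.5111, 0.027, 0.1413]
tool_rot: [[0.846, -0.377, -0.377], [-0.368, -0.925, 0.099], [-0.386, 0.055, -0.921]]
contact_force: [0.4, 0.9, -0.9]
width: 0.0004
```

```bash
python3 s.py
```

```text
t 11.7 q [-0.51  0.67  0.72  1.67 -0.46  1.39 -0.04] pos [0.5111 0.027  0.1413] chest [ 84.6  89.9 141.3] F [ 0.4  0.9 -0.9] Fc [ 0.9 -0.2 -0.9] w 0.0004
Ft [ 0.39 -1.01  0.71] Mt [0.16 0.47 0.01] path 1.3 |F| 1.3
```

Beginning contact. Continue gently.

Call:
send_rows(
  motion=[
    [[255,-0.01,0.02,-0.02,0,0,0],[255,-0.01,0.04,-0.04,0,0,0],[255,-0.02,0.06,-0.06,0,0,0],[255,-0.02,0.07,-0.08,0,0,0],[255,-0.03,0.09,-0.09,0,0,0],[255,-0.03,0.1,-0.1,0,0,0],[255,-0.03,0.11,-0.11,0,0,0],[255,-0.03,0.11,-0.11,0,0,0]],
  ],
)

```text
t: 12.5
position: [0.5108, 0.026, 0.1424]
tool_rot: [[0.846, -0.377, -0.377], [-0.368, -0.925, 0.099], [-0.386, 0.055, -0.921]]
contact_force: [2.0, 2.3, -2.7]
width: 0.0003
```

```bash
python3 s.py
```

```text
t 12.5 q [-0.51  0.67  0.72  1.67 -0.46  1.39 -0.04] pos [0.5108 0.026  0.1424] chest [ 83.6  89.9 142.4] F [ 2.   2.3 -2.7] Fc [ 2.7 -1.3 -2.7] w 0.0003
Ft [ 1.83 -3.02  1.94] Mt [0.62 0.54 0.04] path 3.8 |F| 4.0
```

Call:
send_rows(
  motion=[
    [[255,-0.01,0.02,-0.02,0,0,0],[255,-0.01,0.04,-0.04,0,0,0],[255,-0.02,0.06,-0.06,0,0,0],[255,-0.02,0.08,-0.08,0,0,0],[255,-0.03,0.1,-0.1,0,0,0],[255,-0.04,0.13,-0.12,0,0,0],[255,-0.04,0.15,-0.14,0,0,0],[255,-0.04,0.15,-0.14,0,0,0]],
  ],
)

```text
t: 13.3
position: [0.5105, 0.025, 0.1439]
tool_rot: [[0.846, -0.377, -0.377], [-0.367, -0.925, 0.1], [-0.386, 0.054, -0.921]]
contact_force: [1.3, 5.0, -5.4]
width: 0.0005
```

```bash
python3 s.py
```

```text
t 13.3 q [-0.51  0.67  0.72  1.67 -0.46  1.39 -0.03] pos [0.5105 0.025  0.1439] chest [ 82.5  89.9 143.9] F [ 1.3  5.  -5.4] Fc [ 5.2  0.  -5.4] w 0.0005
Ft [ 1.36 -5.41  4.97] Mt [1.25 0.72 0.01] path 7.5 |F| 7.5
```

Call:
send_rows(
  motion=[
    [[255,-0.01,0.03,-0.02,0,0,0],[255,-0.01,0.05,-0.04,0,0,0],[255,-0.02,0.07,-0.06,0,0,0],[255,-0.02,0.09,-0.08,0,0,0],[255,-0.03,0.11,-0.1,0,0,0],[255,-0.04,0.13,-0.12,0,0,0],[255,-0.04,0.15,-0.14,0,0,0],[255,-0.04,0.15,-0.14,0,0,0]],
  ],
)

```text
t: 14.1
position: [0.51, 0.022, 0.1459]
tool_rot: [[0.846, -0.377, -0.376], [-0.369, -0.924, 0.098], [-0.385, 0.056, -0.921]]
contact_force: [-0.3, -0.1, 0.4]
width: 0.0005
```

```bash
python3 s.py
```

```text
t 14.1 q [-0.51  0.66  0.72  1.67 -0.45  1.4  -0.03] pos [0.51   0.022  0.1459] chest [ 79.6  89.6 145.9] F [-0.3 -0.1  0.4] Fc [-0.2  0.2  0.4] w 0.0005
Ft [-0.35  0.24 -0.26] Mt [-0.05  0.39  0.11] path -0.4 |F| 0.5
```

Run:
```python
from pl import *
a=shot("side","side7")
cv2.imwrite("pics/side7c.png",cv2.resize(a[130:240,220:330,::-1],None,fx=5.4,fy=5.4,interpolation=cv2.INTER_CUBIC))
```

```text
(no output)
```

View pics/side7c.png

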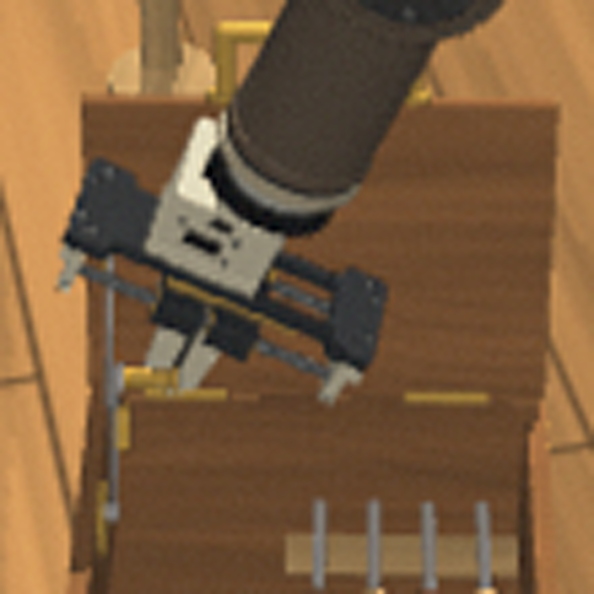

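Run:
```python
from pl import *
a=shot("top","top7")
cv2.imwrite("pics/top7c.png",cv2.resize(a[150:270,180:330,::-1],None,fx=4,fy=4,interpolation=cv2.INTER_CUBIC))
o=st()
for P in[(70,81,158),(70,119,158)]:
  for s in(0,5,20):
    p=np.array(P)+np.array([-.682,0,.731])*s
    print(s,proj("top",C2W(p))[0].round(1),proj("side",C2W(p))[0].round(1), ((proj("side",C2W(p))[0]-[220,130])*5.4).round())
```

```text
t 14.2 q [-0.51  0.66  0.72  1.67 -0.45  1.4  -0.03] pos [0.5099 0.0221 0.1458] chest [ 79.6  89.7 145.8] F [0.  0.5 0.6] Fc [0.5 0.1 0.6] w 0.0006
0 [243.1 213. ] [252.8 198.9] [177. 372.]
5 [244.4 213.2] [252.6 198.9] [176. 372.]
20 [248.  213.8] [252.3 198.7] [174. 371.]
0 [239.7 226.6] [241.  198.7] [113. 371.]
5 [240.9 226.8] [240.8 198.7] [113. 371.]
20 [244.5 227.6] [240.4 198.5] [110. 370.]
```

View pics/top7c.png

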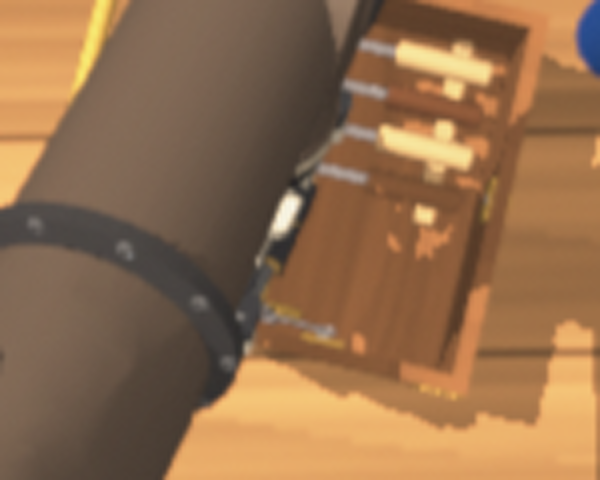

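Call:
send_rows(
  motion=[
    [[255,0,0,-1,0,0,0],[255,0,0,-3,0,0,0],[255,0,0,-5,0,0,0],[255,0,0,-8,0,0,0],[255,0,0,-11,0,0,0],[255,0,0,-14,0,0,0],[255,0,0,-17,0,0,0],[255,0,0,-20,0,0,0]],
  ],
)

```text
t: 15.0
position: [0.5856, 0.0026, 0.3318]
tool_rot: [[0.846, -0.377, -0.376], [-0.369, -0.924, 0.098], [-0.385, 0.055, -0.921]]
contact_force: [0.5, 0.5, -1.0]
width: 0.0007
```

Run:
```python
from pl import *
o=st();print(np.round(o["tool_rot"],3).tolist())
a=shot("side","side8")
cv2.imwrite("pics/side8c.png",cv2.resize(a[60:240,190:370,::-1],None,fx=3.3,fy=3.3,interpolation=cv2.INTER_CUBIC))
```

```text
t 15.0 q [-0.42  0.65  0.76  1.2  -0.42  1.85 -0.11] pos [0.5856 0.0026 0.3318] chest [ 80.3  11.6 331.8] F [ 0.5  0.5 -1. ] Fc [ 0.6 -0.3 -1. ] w 0.0007
[[0.846, -0.377, -0.376], [-0.369, -0.924, 0.098], [-0.385, 0.055, -0.921]]
```

View pics/side8c.png

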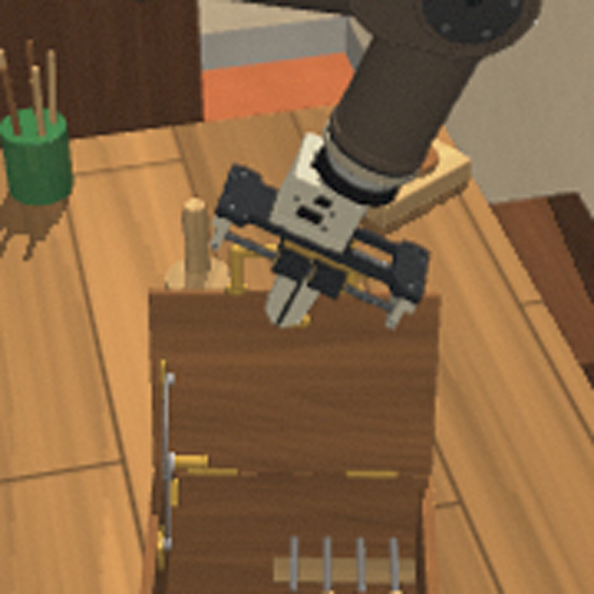

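```bash
cat > gp.py <<'E'
from h import *
RG=CR@np.c_[[-1,0,0],[0,1,0],[0,0,-1]].astype(float)
def bar(th): # lid angle lowered -> chest mm of bar axis
    phi=np.radians(110)-th  # angle of lid above front-horizontal
    # direction hinge->front edge: (-cos phi, sin phi); outer normal (away from inner face)
    return np.array([95-230*np.cos(phi)+6*np.sin(phi),0,116+230*np.sin(phi)+6*np.cos(phi)])
E
python3 - <<'E'
from gp import *
print([bar(t).round(1).tolist() for t in(0,.35,1.0,1.5,1.83,1.92)])
o=arm.get_obs();plan(C2W([179,0,420]),RG,o)
E
```

```text
[[179.3, 0.0, 330.1], [100.8, 0.0, 346.0], [-39.6, 0.0, 302.6], [-112.6, 0.0, 215.2], [-133.5, 0.0, 142.6], [-135.0, 0.0, 122.0]]
plan [-3.7  -9.47 -8.18] [0.325 0.281 1.414]
```

Call:
send_rows(
  motion=[
    [[60,0,0,-4,0,0,0],[0,-1,-1,-7,0.03,0.03,0.13],[0,-2,-3,-8.5,0.06,0.055,0.27],[0,-3,-5,-9,0.09,0.08,0.4],[0,-3.7,-7,-9,0.12,0.105,0.54],[0,-3.7,-9.5,-9,0.155,0.135,0.68],[0,-3.7,-9.5,-9,0.19,0.16,0.81],[0,-3.7,-9.5,-8.2,0.22,0.19,0.95]],
  ],
)

```text
t: 15.85
position: [0.6211, 0.0961, 0.4154]
tool_rot: [[0.19, -0.976, -0.103], [-0.975, -0.2, 0.094], [-0.113, 0.083, -0.99]]
contact_force: [-0.8, -0.4, -0.4]
width: 0.0596
```

Run:
```python
from gp import *
o=st();plan(C2W([179,0,400]),RG,o)
```

```text
t 15.85 q [-0.72  0.56  1.05  1.19 -0.55  1.76 -1.17] pos [0.6211 0.0961 0.4154] chest [179.8   1.5 415.4] F [-0.8 -0.4 -0.4] Fc [-0.6  0.7 -0.4] w 0.0596
plan [ 0.31 -0.23  1.5 ] [0.108 0.092 0.459]
```

Call:
send_rows(
  motion=[
    [[0,0.1,-0.1,0.5,0.03,0.025,0.13],[0,0.2,-0.2,1,0.06,0.05,0.26],[0,0.3,-0.2,1.5,0.09,0.08,0.38],[0,0.3,-0.2,1.5,0.108,0.092,0.459],[0,0.3,-0.2,1.5,0.108,0.092,0.459],[0,0.3,-0.2,1.5,0.108,0.092,0.459],[0,0.3,-0.2,1.5,0.108,0.092,0.459],[0,0.3,-0.2,1.5,0.108,0.092,0.459]],
  ],
)

```text
t: 16.65
position: [0.6218, 0.0948, 0.3992]
tool_rot: [[-0.254, -0.967, -0.002], [-0.967, 0.254, 0.002], [-0.002, 0.003, -1.0]]
contact_force: [-0.7, 0.4, -0.5]
width: 0.0917
```

Run:
```python
from gp import *
o=st();plan(C2W([179,0,308]),RG,o)
a=shot("side","side9");b=shot("top","top9")
cv2.imwrite("pics/side9c.png",cv2.resize(a[30:230,180:380,::-1],None,fx=3,fy=3,interpolation=cv2.INTER_CUBIC))
cv2.imwrite("pics/top9c.png",cv2.resize(b[90:290,150:350,::-1],None,fx=3,fy=3,interpolation=cv2.INTER_CUBIC))
```

```text
t 16.65 q [-0.91  0.56  1.23  1.32 -0.53  1.61 -1.59] pos [0.6218 0.0948 0.3992] chest [178.8   0.5 399.2] F [-0.7  0.4 -0.5] Fc [ 0.2  0.8 -0.5] w 0.0917
plan [-0.01 -0.07  9.12] [0.003 0.002 0.005]
```

View pics/side9c.png

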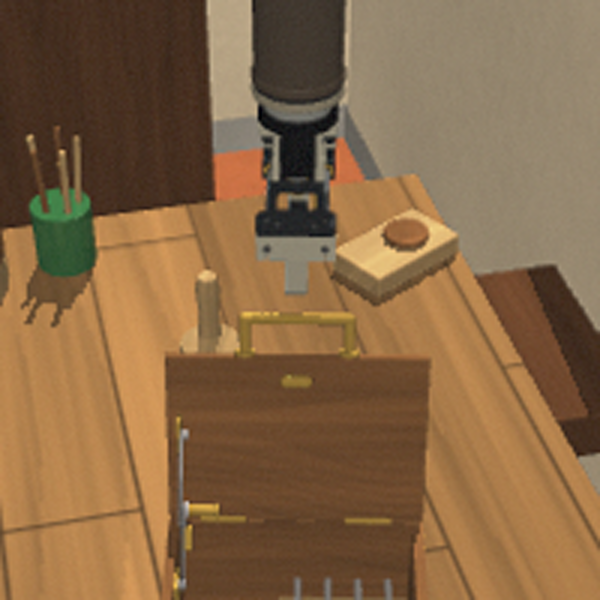

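View pics/top9c.png

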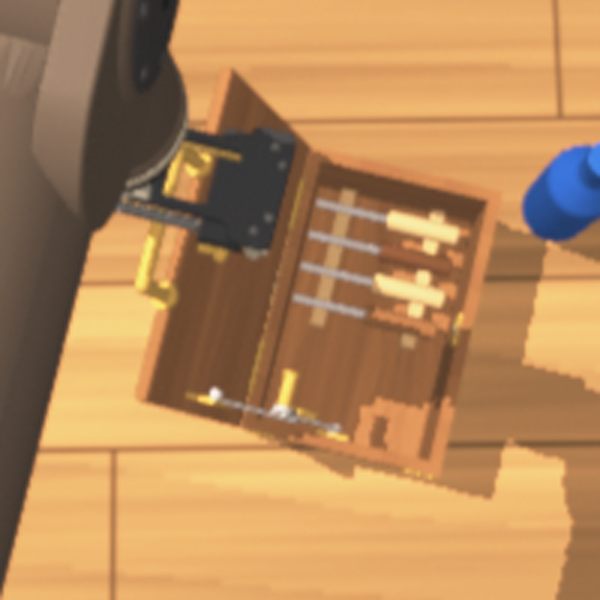

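Run:
```python
from gp import *
for f in("top0","top9"):
    im=cv2.imread(f"pics/{f}.png");hsv=cv2.cvtColor(im,cv2.COLOR_BGR2HSV)
    c=im[205:240,225:268];cv2.imwrite(f"pics/{f}k.png",cv2.resize(c,None,fx=9,fy=9,interpolation=cv2.INTER_CUBIC))
a=cv2.imread("pics/top0k.png");b=cv2.imread("pics/top9k.png");cv2.imwrite("pics/kk.png",np.hstack([a,b]))
for s in(0,10,15,20,25):
    al=np.radians(43)+s/80;p=np.array([11+80*np.cos(al),81,104+80*np.sin(al)]);q=p+[0,38,0]
    print(s,((proj("top",C2W(p))[0]-[225,205])*9).round(),((proj("top",C2W(q))[0]-[225,205])*9).round())
```

```text
0 [165.  72.] [134. 194.]
10 [188.  76.] [157. 200.]
15 [201.  79.] [169. 202.]
20 [214.  81.] [183. 206.]
25 [228.  84.] [197. 209.]
```

View pics/kk.png

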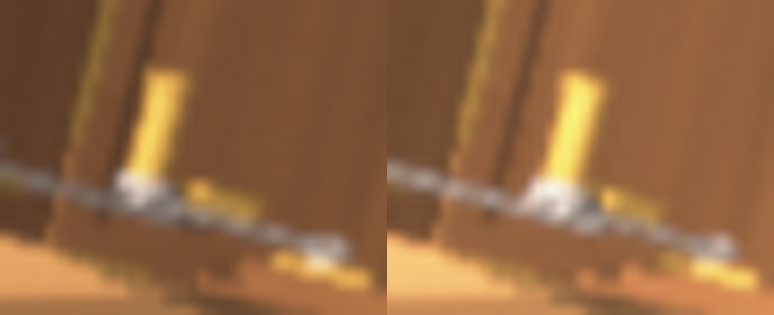

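Run:
```python
from pl import *
b=shot("top","top10")
c=cv2.imread("pics/top10.png")[205:240,225:268];cv2.imwrite("pics/top10k.png",cv2.resize(c,None,fx=9,fy=9,interpolation=cv2.INTER_CUBIC))
cv2.imwrite("pics/kk2.png",np.hstack([cv2.imread("pics/top9k.png"),cv2.imread("pics/top10k.png")]))
def am(a,b):
    return cv2.phaseCorrelate(a,b)
g=lambda f:cv2.cvtColor(cv2.imread(f"pics/{f}k.png"),cv2.COLOR_BGR2HSV)
for f in("top0","top9","top10"):
    im=cv2.imread(f"pics/{f}.png")[205:240,225:268];h=cv2.cvtColor(im,cv2.COLOR_BGR2HSV)
    m=((h[...,0]>18)&(h[...,0]<35)&(h[...,1]>150)&(h[...,2]>190)).astype(np.uint8)
    n,l,s,ce=cv2.connectedComponentsWithStats(m);print(f,[(s[i].tolist(),ce[i].round(2).tolist()) for i in range(1,n) if s[i,4]>6])
o=st();Rw2=CR@R2
# reposition: via hover
plan(C2W(np.array([79,90,150])-R2[:,2]*200),Rw2,o)
```

```text
top0 [([15, 9, 5, 10, 30], [17.0, 13.2])]
top9 []
top10 []
t 16.8 q [-0.91  0.56  1.23  1.32 -0.53  1.61 -1.59] pos [0.6218 0.0951 0.399 ] chest [179.    0.6 399. ] F [-0.2  0.6  0.4] Fc [0.5 0.3 0.4] w 0.092
plan [10.01  1.16  6.48] [-0.328 -0.285 -1.406]
```

View pics/kk2.png

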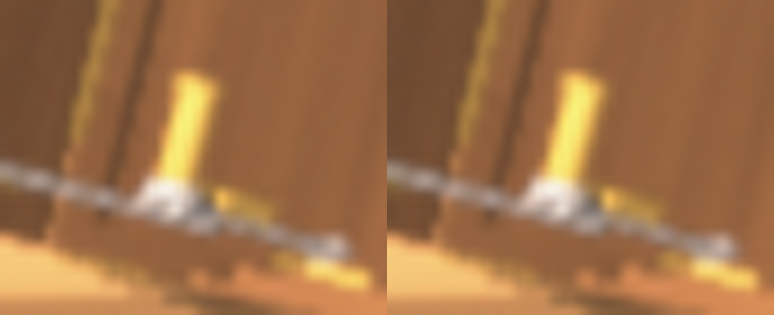

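Call:
send_rows(
  motion=[
    [[255,0,0,-3,0,0,0],[255,2,0.3,-5,-0.03,-0.03,-0.13],[255,4,0.6,-5,-0.06,-0.055,-0.27],[255,6,0.8,-4,-0.09,-0.08,-0.4],[255,8,1,-2,-0.12,-0.105,-0.54],[255,10,1.2,0,-0.155,-0.135,-0.68],[255,10,1.2,3,-0.19,-0.165,-0.81],[255,10,1.2,6,-0.22,-0.19,-0.95]],
  ],
)

```text
t: 17.6
position: [0.5844, 0.0003, 0.3384]
tool_rot: [[0.614, -0.75, -0.246], [-0.745, -0.654, 0.133], [-0.26, 0.101, -0.96]]
contact_force: [0.2, 0.6, -0.2]
width: 0.0325
```

Run:
```python
from pl import *
o=st();plan(C2W(np.array([79,90,150])-R2[:,2]*200),Rw2,o);plan(C2W(np.array([79,90,150])-R2[:,2]*120),Rw2,o)
```

```text
t 17.6 q [-0.49  0.57  0.86  1.32 -0.47  1.72 -0.52] pos [5.844e-01 3.000e-04 3.384e-01] chest [ 77.9  12.1 338.4] F [ 0.2  0.6 -0.2] Fc [ 0.6 -0.1 -0.2] w 0.0325
plan [ 0.07 -0.15  0.42] [-0.107 -0.095 -0.452]
plan [-0.47  0.84  8.34] [-0.107 -0.095 -0.452]
```

Call:
send_rows(
  motion=[
    [[255,0,0,0.1,-0.03,-0.025,-0.13],[255,0,0,0.2,-0.06,-0.05,-0.26],[255,0,-0.1,0.4,-0.09,-0.08,-0.38],[255,0,0,1,-0.107,-0.095,-0.452],[255,-0.1,0.2,3,-0.107,-0.095,-0.452],[255,-0.2,0.4,5,-0.107,-0.095,-0.452],[255,-0.4,0.7,7,-0.107,-0.095,-0.452],[255,-0.5,0.8,8.3,-0.107,-0.095,-0.452]],
  ],
)

```text
t: 18.4
position: [0.5543, 0.0114, 0.2601]
tool_rot: [[0.842, -0.383, -0.379], [-0.374, -0.922, 0.101], [-0.388, 0.057, -0.92]]
contact_force: [-0.3, -0.2, 0.8]
width: 0.0007
```

Run:
```python
from pl import *
o=st();plan(C2W(np.array([79,90,150])),Rw2,o)
```

```text
t 18.4 q [-0.45  0.62  0.71  1.41 -0.39  1.66 -0.11] pos [0.5543 0.0114 0.2601] chest [ 80.8  44.1 260.1] F [-0.3 -0.2  0.8] Fc [-0.2  0.2  0.8] w 0.0007
plan [ 0.12  0.15 11.93] [ 0.001  0.001 -0.004]
```

Call:
send_rows(
  motion=[
    [[255,0,0,2,0,0,0],[255,0,0,4,0,0,0],[255,0,0,6,0,0,0],[255,0.1,0,8,0,0,0],[255,0.1,0,9.5,0,0,0],[255,0.1,0,11,0,0,0],[255,0.1,0,11.9,0,0,0],[255,0.1,0,11.9,0,0,0]],
  ],
)

```text
t: 19.2
position: [0.5103, 0.0232, 0.1507]
tool_rot: [[0.842, -0.383, -0.38], [-0.374, -0.922, 0.101], [-0.388, 0.057, -0.92]]
contact_force: [-0.0, 0.4, 0.1]
width: 0.0005
```

```bash
python3 s.py
python3 - <<'E'
from pl import *
o=arm.get_obs();R0=np.array(o["tool_rot"])
for al in (52,57,61):
  a=np.radians(al);print(al,(R0.T@CR@np.array([-np.sin(a),0,np.cos(a)])).round(3))
E
```

```text
t 19.2 q [-0.48  0.65  0.67  1.66 -0.43  1.4  -0.07] pos [0.5103 0.0232 0.1507] chest [ 80.7  89.7 150.7] F [-0.   0.4  0.1] Fc [0.4 0.1 0.1] w 0.0005
Ft [-0.2  -0.36 -0.03] Mt [-0.06  0.42  0.03] path 0.2 |F| 0.4
52 [-0.126  0.815 -0.565]
57 [-0.092  0.861 -0.5  ]
61 [-0.063  0.893 -0.445]
```

Call:
send_rows(
  motion=[
    [[255,-0.01,0.08,-0.02,0,0,0],[255,-0.02,0.16,-0.05,0,0,0],[255,-0.02,0.24,-0.08,0,0,0],[255,-0.03,0.32,-0.12,0,0,0],[255,-0.04,0.4,-0.16,0,0,0],[255,-0.05,0.46,-0.2,0,0,0],[255,-0.05,0.52,-0.25,0,0,0],[255,-0.05,0.58,-0.3,0,0,0]],
  ],
)

```text
t: 20.0
position: [0.509, 0.017, 0.1547]
tool_rot: [[0.842, -0.383, -0.379], [-0.374, -0.922, 0.1], [-0.387, 0.058, -0.92]]
contact_force: [-0.2, 0.5, -0.2]
width: 0.0005
```

```bash
python3 s.py
```

```text
t 20.0 q [-0.48  0.64  0.68  1.66 -0.42  1.4  -0.06] pos [0.509  0.017  0.1547] chest [ 74.4  89.3 154.7] F [-0.2  0.5 -0.2] Fc [ 0.5  0.3 -0.2] w 0.0005
Ft [-0.26 -0.42  0.27] Mt [-0.07  0.47  0.07] path 0.4 |F| 0.6
```

Call:
send_rows(
  motion=[
    [[255,0,0.06,-0.01,0,0,0],[255,0,0.12,-0.03,0,0,0],[255,-0.01,0.18,-0.05,0,0,0],[255,-0.01,0.24,-0.07,0,0,0],[255,-0.02,0.3,-0.1,0,0,0],[255,-0.02,0.35,-0.12,0,0,0],[255,-0.03,0.4,-0.14,0,0,0],[255,-0.03,0.4,-0.14,0,0,0]],
  ],
)

```text
t: 20.8
position: [0.5082, 0.0139, 0.1563]
tool_rot: [[0.843, -0.383, -0.378], [-0.374, -0.922, 0.101], [-0.387, 0.056, -0.92]]
contact_force: [0.2, 0.3, -1.7]
width: 0.0002
```

```bash
python3 s.py;  python3 - <<'E'
from pl import *
b=shot("top","top11");cv2.imwrite("pics/top11c.png",cv2.resize(b[195:245,220:280,::-1],None,fx=9,fy=9,interpolation=cv2.INTER_CUBIC))
E
```

```text
t 20.8 q [-0.47  0.64  0.68  1.66 -0.42  1.41 -0.06] pos [0.5082 0.0139 0.1563] chest [ 71.2  89.2 156.3] F [ 0.2  0.3 -1.7] Fc [ 0.4 -0.1 -1.7] w 0.0002
Ft [ 0.67 -0.45  1.5 ] Mt [0.07 0.41 0.06] path 1.5 |F| 1.7
```

View pics/top11c.png

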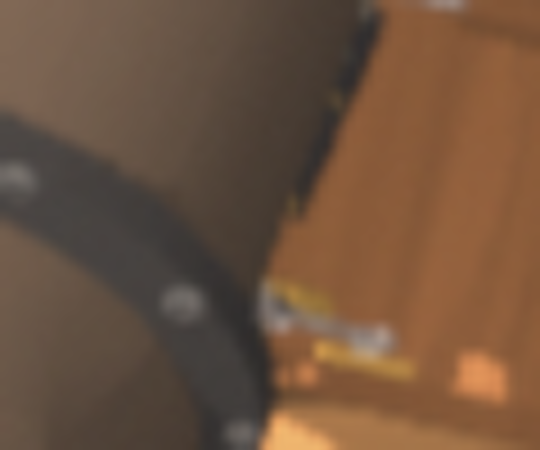

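Call:
send_rows(
  motion=[
    [[255,0,0.05,-0.02,0,0,0],[255,0,0.1,-0.05,0,0,0],[255,-0.01,0.15,-0.07,0,0,0],[255,-0.01,0.2,-0.09,0,0,0],[255,-0.02,0.25,-0.12,0,0,0],[255,-0.02,0.3,-0.14,0,0,0],[255,-0.02,0.35,-0.16,0,0,0],[255,-0.02,0.35,-0.16,0,0,0]],
  ],
)

```text
t: 21.65
position: [0.5074, 0.0107, 0.1581]
tool_rot: [[0.843, -0.383, -0.378], [-0.374, -0.922, 0.101], [-0.387, 0.056, -0.92]]
contact_force: [1.6, 3.6, 1.9]
width: 0.0006
```

```bash
python3 s.py;  python3 - <<'E'
from pl import *
b=shot("top","top12");cv2.imwrite("pics/top12c.png",cv2.resize(b[195:245,220:280,::-1],None,fx=9,fy=9,interpolation=cv2.INTER_CUBIC))
b=shot("side","side12");cv2.imwrite("pics/side12c.png",cv2.resize(b[130:230,220:320,::-1],None,fx=5.4,fy=5.4,interpolation=cv2.INTER_CUBIC))
E
```

```text
t 21.65 q [-0.47  0.63  0.68  1.66 -0.42  1.41 -0.06] pos [0.5074 0.0107 0.1581] chest [ 67.9  89.2 158.1] F [1.6 3.6 1.9] Fc [ 3.9 -0.6  1.9] w 0.0006
Ft [-0.76 -3.87 -2.02] Mt [0.6  0.28 0.02] path 1.3 |F| 4.4
```

View pics/top12c.png

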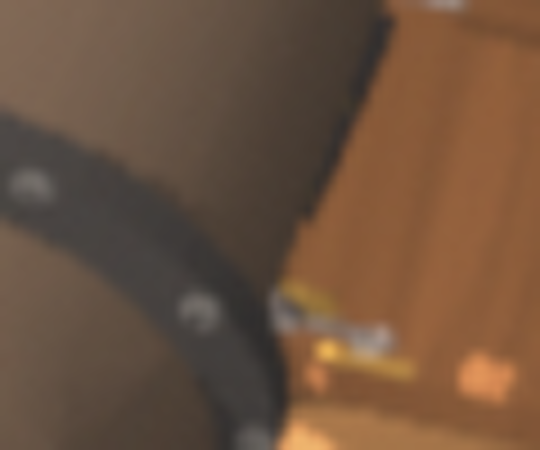

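View pics/side12c.png

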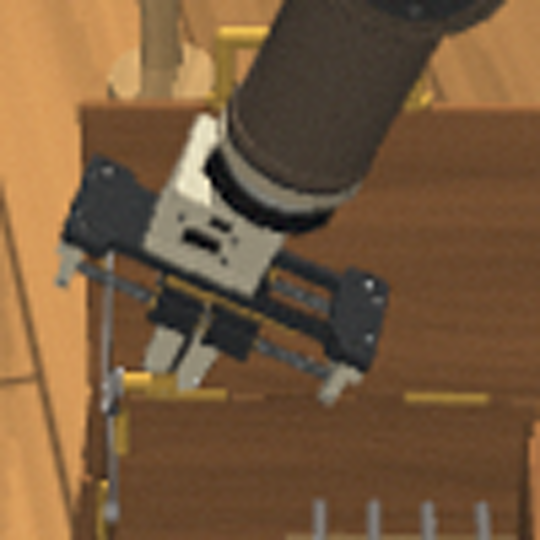

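Call:
send_rows(
  motion=[
    [[255,0,0.05,-0.03,0,0,0],[255,-0.01,0.1,-0.06,0,0,0],[255,-0.02,0.15,-0.08,0,0,0],[255,-0.02,0.2,-0.11,0,0,0],[255,-0.03,0.25,-0.14,0,0,0],[255,-0.03,0.3,-0.17,0,0,0],[255,-0.03,0.3,-0.17,0,0,0],[255,-0.03,0.3,-0.17,0,0,0]],
  ],
)

```text
t: 22.55
position: [0.5066, 0.0077, 0.16]
tool_rot: [[0.843, -0.383, -0.378], [-0.374, -0.922, 0.1], [-0.387, 0.057, -0.92]]
contact_force: [1.0, 2.7, 3.0]
width: 0.0004
```

```bash
python3 s.py
```

```text
t 22.55 q [-0.47  0.63  0.68  1.66 -0.41  1.41 -0.05] pos [0.5066 0.0077 0.16  ] chest [ 64.8  89.2 160. ] F [1.  2.7 3. ] Fc [ 2.9 -0.3  3. ] w 0.0004
Ft [-1.32 -2.71 -2.83] Mt [0.69 0.26 0.05] path -0.2 |F| 4.1
```

Call:
send_rows(
  motion=[
    [[255,0,-0.3,-1,0,0,0],[255,0,-0.5,-4,0,0,0],[255,0,-0.5,-8,0,0,0],[255,0,-0.5,-12,0,0,0],[255,0,-0.5,-16,0,0,0],[255,0,-0.5,-20,0,0,0],[150,0,-0.5,-24,0,0,0.1],[0,-1,-2,-28,0.03,0.03,0.2]],
  ],
)

```text
t: 23.35
position: [0.6087, -0.0084, 0.406]
tool_rot: [[0.766, -0.534, -0.357], [-0.537, -0.838, 0.102], [-0.354, 0.113, -0.928]]
contact_force: [1.5, -1.4, -3.2]
width: 0.0121
```

Run:
```python
from gp import *
o=st();plan(C2W([179,0,400]),RG,o)
b=shot("top","top13");cv2.imwrite("pics/top13c.png",cv2.resize(b[195:245,220:280,::-1],None,fx=9,fy=9,interpolation=cv2.INTER_CUBIC))
```

```text
t 23.35 q [-0.26  0.62  0.54  0.97 -0.35  2.   -0.41] pos [ 0.6087 -0.0084  0.406 ] chest [ 75.7 -13.6 406. ] F [ 1.5 -1.4 -3.2] Fc [-0.9 -1.8 -3.2] w 0.0121
plan [-4.29 -9.44  1.12] [0.326 0.242 1.228]
```

View pics/top13c.png

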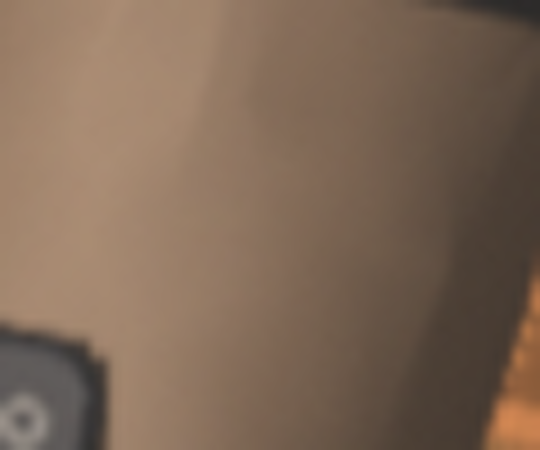

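Call:
send_rows(
  motion=[
    [[0,-0.6,-1.5,0.2,0.035,0.03,0.13],[0,-1.2,-3,0.4,0.07,0.055,0.27],[0,-2,-4.5,0.6,0.11,0.08,0.41],[0,-2.8,-6,0.8,0.145,0.11,0.55],[0,-3.6,-8,1,0.18,0.135,0.69],[0,-4.3,-9.4,1.1,0.22,0.16,0.83],[0,-4.3,-9.4,1.1,0.26,0.19,0.97],[0,-4.3,-9.4,1.1,0.29,0.22,1.1]],
  ],
)

```text
t: 24.2
position: [0.6195, 0.0998, 0.4008]
tool_rot: [[-0.125, -0.992, -0.027], [-0.992, 0.124, 0.037], [-0.034, 0.032, -0.999]]
contact_force: [-0.6, 0.3, -0.3]
width: 0.0798
```

Run:
```python
from gp import *
o=st();plan(C2W([179,0,360]),RG,o)
b=shot("top","top14");c=b[205:240,225:268,::-1];c=cv2.resize(c,None,fx=9,fy=9,interpolation=cv2.INTER_CUBIC)
cv2.imwrite("pics/kk3.png",np.hstack([cv2.imread("pics/top9k.png"),c]))
```

```text
t 24.2 q [-0.73  0.45  0.85  1.29 -0.37  1.58 -1.62] pos [0.6195 0.0998 0.4008] chest [183.    4.  400.8] F [-0.6  0.3 -0.3] Fc [ 0.1  0.7 -0.3] w 0.0798
plan [ 0.59 -0.47  4.05] [0.034 0.031 0.137]
```

View pics/kk3.png

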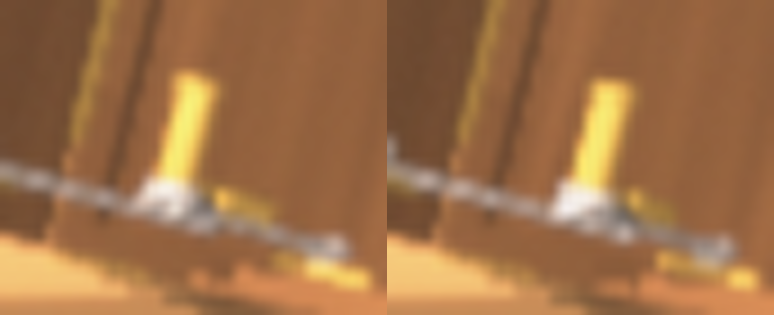

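Call:
send_rows(
  motion=[
    [[0,0.4,-0.4,0.5,0.03,0.03,0.13],[0,0.7,-0.5,2,0.034,0.031,0.137],[0,0.8,-0.5,3.5,0.034,0.031,0.137],[0,0.8,-0.5,5,0.034,0.031,0.137],[0,0.9,-0.5,6.5,0.034,0.031,0.137],[0,0.9,-0.5,8,0.034,0.031,0.137],[0,0.9,-0.5,9.1,0.034,0.031,0.137],[0,0.9,-0.5,9.1,0.034,0.031,0.137]],
  ],
)

```text
t: 25.05
position: [0.6204, 0.0943, 0.3076]
tool_rot: [[-0.253, -0.968, -0.004], [-0.968, 0.253, 0.002], [-0.001, 0.004, -1.0]]
contact_force: [-0.5, -0.4, 0.1]
width: 0.0915
```

Run:
```python
from gp import *
o=st();plan(C2W([175,0,309]),RG,o)
a=shot("side","side15");b=shot("top","top15")
x=cv2.resize(a[80:200,220:340,::-1],None,fx=4,fy=4,interpolation=cv2.INTER_CUBIC);y=cv2.resize(b[110:210,180:280,::-1],(480,480),interpolation=cv2.INTER_CUBIC)
cv2.imwrite("pics/g15.png",cv2.resize(np.hstack([x,y]),(800,400)))
```

```text
t 25.05 q [-0.79  0.48  0.87  1.49 -0.37  1.35 -1.71] pos [0.6204 0.0943 0.3076] chest [177.9   1.7 307.6] F [-0.5 -0.4  0.1] Fc [-0.5  0.3  0.1] w 0.0915
plan [ 0.29 -0.17 -0.14] [0.004 0.001 0.006]
```

View pics/g15.png

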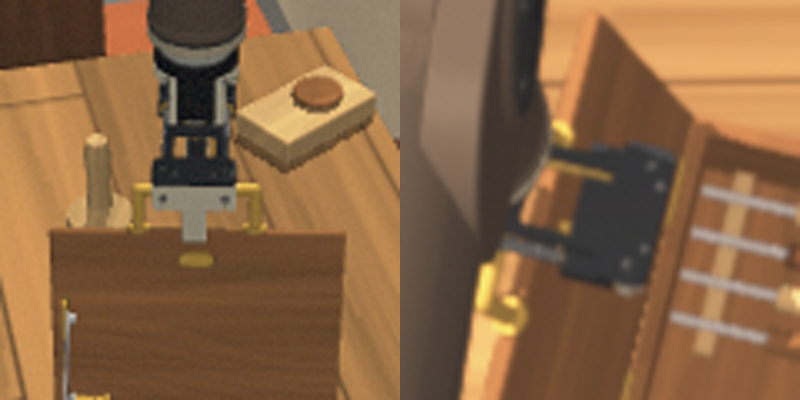

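Call:
send_rows(
  motion=[
    [[120,0.2,0,0,0,0,0],[255,0.2,0,0,0,0,0],[255,0.2,0,0,0,0,0],[255,0.2,0,0,0,0,0],[255,0.2,0,0,0,0,0],[255,0.2,0,0,0,0,0],[255,0.2,0,0,0,0,0],[255,0.2,0,0,0,0,0]],
  ],
  newtons=15,
)

```text
t: 25.95
position: [0.6207, 0.0926, 0.309]
tool_rot: [[-0.254, -0.967, -0.001], [-0.967, 0.254, 0.002], [-0.002, 0.002, -1.0]]
contact_force: [0.4, -0.0, 0.4]
width: 0.0323
```

Run:
```python
from gp import *
o=st()
```

```text
t 25.95 q [-0.78  0.48  0.87  1.49 -0.37  1.35 -1.71] pos [0.6207 0.0926 0.309 ] chest [176.3   1.  309. ] F [ 0.4 -0.   0.4] Fc [ 0.1 -0.4  0.4] w 0.0323
```

Call:
send_rows(
  motion=[
    [[255,0,0,0,0,0,0],[255,0,0,0,0,0,0],[255,0,0,0,0,0,0],[255,0,0,0,0,0,0],[255,0,0,0,0,0,0],[255,0,0,0,0,0,0],[255,0,0,0,0,0,0],[255,0,0,0,0,0,0]],
  ],
)

```text
t: 26.75
position: [0.6207, 0.0925, 0.3089]
tool_rot: [[-0.254, -0.967, -0.001], [-0.967, 0.254, 0.002], [-0.002, 0.002, -1.0]]
contact_force: [0.5, -0.5, -1.0]
width: 0.0116
```

Run:
```python
from gp import *
o=st();R0=np.array(o["tool_rot"])
g=W2C(o["position"]);
# arc in tool cm from th0
d=np.array(g)-bar(0.0);print("tcp-bar(0)",d.round(1))
for t0 in(0,.03):
  for k in range(1,9):
    t=t0+k*.09;print(t,(R0.T@CR@(bar(t)-bar(t0))/10).round(2))
```

```text
t 26.75 q [-0.78  0.48  0.87  1.49 -0.37  1.35 -1.71] pos [0.6207 0.0925 0.3089] chest [176.3   1.  308.9] F [ 0.5 -0.5 -1. ] Fc [-0.3 -0.6 -1. ] w 0.0116
tcp-bar(0) [ -3.    1.  -21.2]
0.09 [ 1.96  0.01 -0.67]
0.18 [ 3.97  0.02 -1.17]
0.27 [ 6.01  0.03 -1.48]
0.36 [ 8.08  0.04 -1.61]
0.44999999999999996 [10.15  0.05 -1.56]
0.54 [12.2   0.06 -1.31]
0.63 [14.23  0.07 -0.88]
0.72 [16.21  0.08 -0.28]
0.12 [ 1.98  0.01 -0.62]
0.21 [ 4.    0.02 -1.05]
0.30000000000000004 [ 6.05  0.03 -1.3 ]
0.39 [ 8.12  0.04 -1.37]
0.48 [10.19  0.05 -1.25]
0.5700000000000001 [12.24  0.06 -0.94]
0.66 [14.25  0.07 -0.46]
0.75 [16.21  0.08  0.21]
```

```bash
cat > arc.py <<'E'
import sys
from gp import *
o=st();R0=np.array(o["tool_rot"]);g=W2C(o["position"])
from scipy.optimize import minimize_scalar
OFF=np.array([0,0,-21.2])
t0=minimize_scalar(lambda t:np.sum((bar(t)+OFF-g)[[0,2]]**2),bounds=(-.1,2),method="bounded").x
print("th",round(t0,3),"err",(g-OFF-bar(t0)).round(1))
for k in range(1,9):
    t=min(t0+k*float(sys.argv[1]),1.83);print(round(t,2),(R0.T@CR@(bar(t)-bar(t0))/10).round(2))
E
python3 arc.py .06
```

```text
t 26.75 q [-0.78  0.48  0.87  1.49 -0.37  1.35 -1.71] pos [0.6207 0.0925 0.3089] chest [176.3   1.  308.9] F [ 0.5 -0.5 -1. ] Fc [-0.3 -0.6 -1. ] w 0.0116
th 0.012 err [-0.4  1.  -1. ]
0.07 [ 1.3   0.01 -0.45]
0.13 [ 2.63  0.01 -0.83]
0.19 [ 3.98  0.02 -1.12]
0.25 [ 5.34  0.03 -1.33]
0.31 [ 6.72  0.04 -1.46]
0.37 [ 8.1   0.04 -1.51]
0.43 [ 9.48  0.05 -1.48]
0.49 [10.85  0.06 -1.36]
```

Call:
send_rows(
  motion=[
    [[255,1.3,0,-0.45,0,0,0],[255,2.6,0,-0.8,0,0,0],[255,4,0,-1.1,0,0,0],[255,5.3,0,-1.3,0,0,0],[255,6.7,0,-1.45,0,0,0],[255,8.1,0,-1.5,0,0,0],[255,9.5,0.05,-1.5,0,0,0],[255,10.8,0.05,-1.35,0,0,0]],
  ],
)

```text
t: 27.55
position: [0.5928, -0.0137, 0.3225]
tool_rot: [[-0.255, -0.967, 0.0], [-0.967, 0.255, 0.002], [-0.002, 0.0, -1.0]]
contact_force: [4.3, -1.0, 2.3]
width: 0.0113
```

```bash
python3 arc.py .05
python3 - <<'E'
from gp import *
a=shot("side","side16");cv2.imwrite("pics/side16c.png",cv2.resize(a[80:280,200:380,::-1],None,fx=3,fy=3,interpolation=cv2.INTER_CUBIC))
E
```

```text
t 27.55 q [-0.68  0.4   0.9   1.55 -0.32  1.34 -1.57] pos [ 0.5928 -0.0137  0.3225] chest [ 66.5   0.4 322.5] F [ 4.3 -1.   2.3] Fc [ 0.1 -4.4  2.3] w 0.0113
th 0.5 err [ 0.1  0.4 -0.6]
0.55 [1.14 0.   0.17]
0.6 [2.27 0.01 0.4 ]
0.65 [3.38 0.01 0.68]
0.7 [4.48 0.02 1.02]
0.75 [5.56 0.02 1.41]
0.8 [6.62 0.03 1.85]
0.85 [7.66 0.03 2.35]
0.9 [8.67 0.04 2.9 ]
```

View pics/side16c.png

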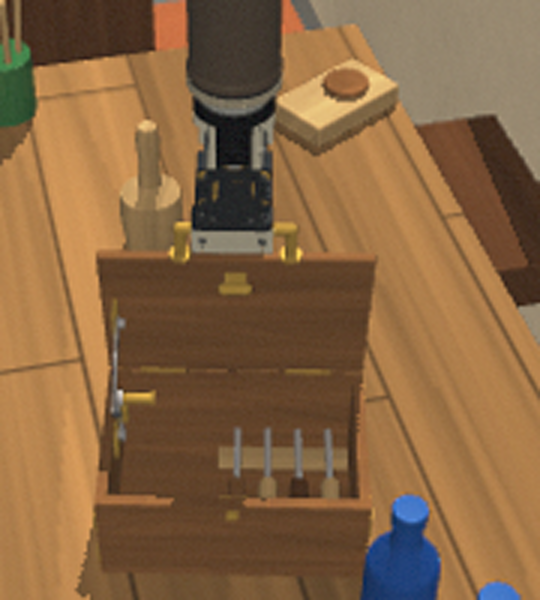

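Call:
send_rows(
  motion=[
    [[255,1.1,0,0.15,0,0,0],[255,2.3,0,0.4,0,0,0],[255,3.4,0,0.7,0,0,0],[255,4.5,0,1,0,0,0],[255,5.6,0,1.4,0,0,0],[255,6.6,0,1.85,0,0,0],[255,7.7,0,2.35,0,0,0],[255,8.7,0,2.9,0,0,0]],
  ],
)

```text
t: 28.4
position: [0.5703, -0.0969, 0.2926]
tool_rot: [[-0.254, -0.967, -0.001], [-0.967, 0.254, 0.002], [-0.002, 0.002, -1.0]]
contact_force: [4.6, -1.4, 0.0]
width: 0.0117
```

```bash
python3 arc.py .05
```

```text
t 28.4 q [-0.55  0.4   0.91  1.64 -0.33  1.27 -1.41] pos [ 0.5703 -0.0969  0.2926] chest [-19.7   0.6 292.6] F [ 4.6 -1.4  0. ] Fc [-0.2 -4.8  0. ] w 0.0117
th 0.901 err [ 0.7  0.6 -1.3]
0.95 [0.98 0.   0.6 ]
1.0 [1.93 0.01 1.25]
1.05 [2.85 0.01 1.94]
1.1 [3.73 0.01 2.68]
1.15 [4.57 0.02 3.47]
1.2 [5.37 0.02 4.29]
1.25 [6.13 0.02 5.15]
1.3 [6.85 0.02 6.05]
```

Call:
send_rows(
  motion=[
    [[255,1,0,0.6,0,0,0],[255,1.9,0,1.25,0,0,0],[255,2.85,0,1.95,0,0,0],[255,3.7,0,2.7,0,0,0],[255,4.6,0,3.45,0,0,0],[255,5.4,0,4.3,0,0,0],[255,6.1,0,5.15,0,0,0],[255,6.8,0,6.05,0,0,0]],
  ],
)

```text
t: 29.2
position: [0.553, -0.1624, 0.2317]
tool_rot: [[-0.254, -0.967, -0.001], [-0.967, 0.254, 0.002], [-0.002, 0.002, -1.0]]
contact_force: [2.0, -3.8, -0.1]
width: 0.0114
```

```bash
python3 arc.py .05;python3 - <<'E'
from gp import *
a=shot("side","side17");cv2.imwrite("pics/side17c.png",cv2.resize(a[80:300,200:380,::-1],None,fx=2.7,fy=2.7,interpolation=cv2.INTER_CUBIC))
E
```

```text
t 29.2 q [-0.41  0.44  0.88  1.73 -0.37  1.14 -1.25] pos [ 0.553  -0.1624  0.2317] chest [-87.5   0.4 231.7] F [ 2.  -3.8 -0.1] Fc [-3.1 -3.  -0.1] w 0.0114
th 1.302 err [ 1.6  0.4 -1.2]
1.35 [0.67 0.   0.94]
1.4 [1.29 0.   1.9 ]
1.45 [1.86 0.   2.9 ]
1.5 [2.38 0.   3.93]
1.55 [2.85 0.   4.98]
1.6 [3.27 0.   6.05]
1.65 [3.63 0.   7.14]
1.7 [3.94 0.   8.25]
```

View pics/side17c.png

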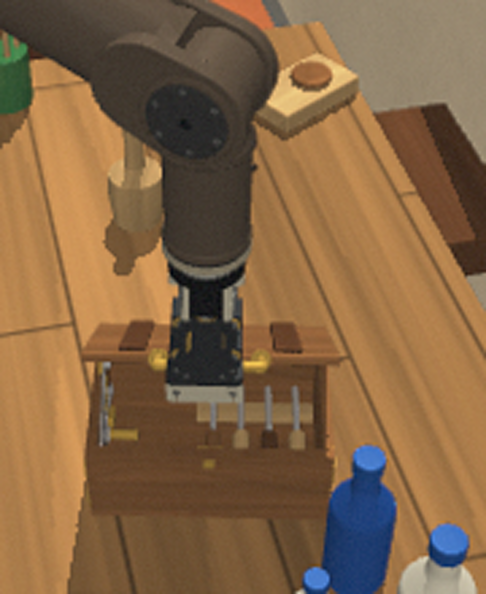

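Call:
send_rows(
  motion=[
    [[255,0.65,0,0.9,0,0,0],[255,1.25,0,1.85,0,0,0],[255,1.8,0,2.8,0,0,0],[255,2.3,0,3.8,0,0,0],[255,2.75,0,4.7,0,0,0],[255,3.1,0,5.6,0,0,0],[255,3.4,0,6.4,0,0,0],[255,3.65,0,7.2,0,0,0]],
  ],
)

```text
t: 30.05
position: [0.5438, -0.1978, 0.1594]
tool_rot: [[-0.254, -0.967, -0.001], [-0.967, 0.254, 0.001], [-0.001, 0.001, -1.0]]
contact_force: [1.2, -6.3, -1.7]
width: 0.0113
```

```bash
python3 arc.py .025
```

```text
t 30.05 q [-0.3   0.52  0.82  1.82 -0.45  1.   -1.13] pos [ 0.5438 -0.1978  0.1594] chest [-1.241e+02  1.000e-01  1.594e+02] F [ 1.2 -6.3 -1.7] Fc [-5.7 -2.8 -1.7] w 0.0113
th 1.659 err [ 1.6  0.1 -0.5]
1.68 [ 0.16 -0.    0.55]
1.71 [ 0.3  -0.    1.11]
1.73 [ 0.43 -0.    1.67]
1.76 [ 0.54 -0.    2.24]
1.78 [ 0.64 -0.    2.8 ]
1.81 [ 0.73 -0.    3.37]
1.83 [ 0.79 -0.    3.85]
1.83 [ 0.79 -0.    3.85]
```

Call:
send_rows(
  motion=[
    [[255,0.25,0,0.5,0,0,0],[255,0.4,0,1.1,0,0,0],[255,0.53,0,1.65,0,0,0],[255,0.65,0,2.2,0,0,0],[255,0.75,0,2.7,0,0,0],[255,0.85,0,3.2,0,0,0],[255,0.9,0,3.6,0,0,0],[255,0.9,0,3.6,0,0,0]],
  ],
)

```text
t: 30.85
position: [0.5416, -0.2057, 0.1237]
tool_rot: [[-0.254, -0.967, -0.001], [-0.967, 0.254, 0.002], [-0.001, 0.002, -1.0]]
contact_force: [1.7, -5.9, -3.1]
width: 0.0112
```

```bash
python3 arc.py .025;python3 - <<'E'
from gp import *
a=shot("side","side18");cv2.imwrite("pics/side18c.png",cv2.resize(a[130:300,200:360,::-1],None,fx=3.4,fy=3.4,interpolation=cv2.INTER_CUBIC))
E
```

```text
t 30.85 q [-0.26  0.56  0.79  1.85 -0.49  0.93 -1.08] pos [ 0.5416 -0.2057  0.1237] chest [-132.2    0.2  123.7] F [ 1.7 -5.9 -3.1] Fc [-5.3 -3.1 -3.1] w 0.0112
th 1.82 err [ 1.   0.2 -0.1]
1.83 [ 0.03 -0.    0.24]
1.83 [ 0.03 -0.    0.24]
1.83 [ 0.03 -0.    0.24]
1.83 [ 0.03 -0.    0.24]
1.83 [ 0.03 -0.    0.24]
1.83 [ 0.03 -0.    0.24]
1.83 [ 0.03 -0.    0.24]
1.83 [ 0.03 -0.    0.24]
```

View pics/side18c.png

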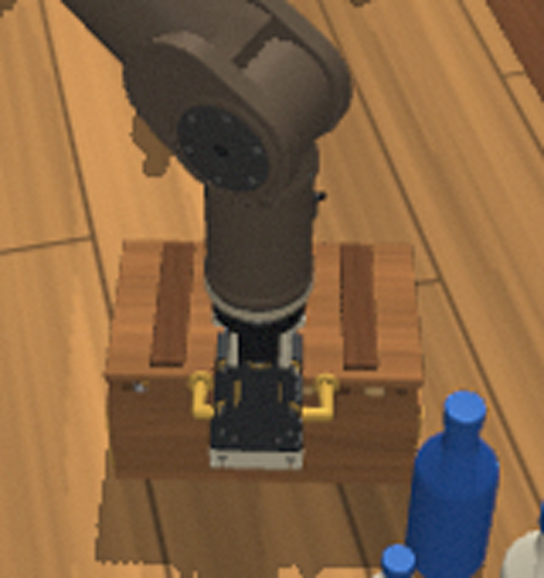

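Call:
send_rows(
  motion=[
    [[255,0.02,0,0.06,0,0,0],[255,0.03,0,0.12,0,0,0],[255,0.04,0,0.18,0,0,0],[255,0.05,0,0.24,0,0,0],[255,0.05,0,0.3,0,0,0],[255,0.06,0,0.35,0,0,0],[255,0.06,0,0.4,0,0,0],[255,0.06,0,0.4,0,0,0]],
  ],
)

```text
t: 31.7
position: [0.5415, -0.2061, 0.1201]
tool_rot: [[-0.254, -0.967, -0.001], [-0.967, 0.254, 0.002], [-0.002, 0.002, -1.0]]
contact_force: [1.0, -4.7, -2.9]
width: 0.0113
```

```bash
python3 arc.py .025|head -2
```

```text
t 31.7 q [-0.26  0.57  0.78  1.85 -0.5   0.93 -1.07] pos [ 0.5415 -0.2061  0.1201] chest [-132.7    0.2  120.1] F [ 1.  -4.7 -2.9] Fc [-4.2 -2.1 -2.9] w 0.0113
th 1.835 err [ 1.   0.2 -0.1]
```

Call:
send_rows(
  motion=[
    [[255,0.01,0,0.06,0,0,0],[255,0.02,0,0.12,0,0,0],[255,0.03,0,0.18,0,0,0],[255,0.04,0,0.24,0,0,0],[255,0.04,0,0.3,0,0,0],[255,0.05,0,0.35,0,0,0],[255,0.05,0,0.4,0,0,0],[255,0.05,0,0.4,0,0,0]],
  ],
)

```text
t: 32.5
position: [0.5414, -0.2066, 0.1161]
tool_rot: [[-0.254, -0.967, -0.001], [-0.967, 0.254, 0.002], [-0.002, 0.001, -1.0]]
contact_force: [1.5, -4.7, -3.8]
width: 0.0113
```

```bash
python3 arc.py .025|head -2
```

```text
t 32.5 q [-0.25  0.57  0.78  1.86 -0.5   0.92 -1.07] pos [ 0.5414 -0.2066  0.1161] chest [-133.2    0.2  116.1] F [ 1.5 -4.7 -3.8] Fc [-4.1 -2.7 -3.8] w 0.0113
th 1.853 err [ 0.9  0.2 -0.1]
```

Call:
send_rows(
  motion=[
    [[255,0.01,0,0.06,0,0,0],[255,0.02,0,0.12,0,0,0],[255,0.02,0,0.18,0,0,0],[255,0.03,0,0.24,0,0,0],[255,0.03,0,0.3,0,0,0],[255,0.03,0,0.35,0,0,0],[255,0.03,0,0.35,0,0,0],[255,0.03,0,0.35,0,0,0]],
  ],
)

```text
t: 33.3
position: [0.5414, -0.2069, 0.1132]
tool_rot: [[-0.254, -0.967, -0.001], [-0.967, 0.254, 0.002], [-0.002, 0.001, -1.0]]
contact_force: [-0.9, -3.7, 5.6]
width: 0.0115
```

```bash
python3 arc.py .025|head -2;python3 - <<'E'
from gp import *
a=shot("side","side19");cv2.imwrite("pics/side19c.png",cv2.resize(a[190:270,220:340,::-1],None,fx=6,fy=6,interpolation=cv2.INTER_CUBIC))
E
```

```text
t 33.3 q [-0.25  0.58  0.77  1.86 -0.51  0.91 -1.06] pos [ 0.5414 -0.2069  0.1132] chest [-1.334e+02  1.000e-01  1.132e+02] F [-0.9 -3.7  5.6] Fc [-3.8 -0.1  5.6] w 0.0115
th 1.866 err [ 0.9  0.1 -0.1]
```

View pics/side19c.png

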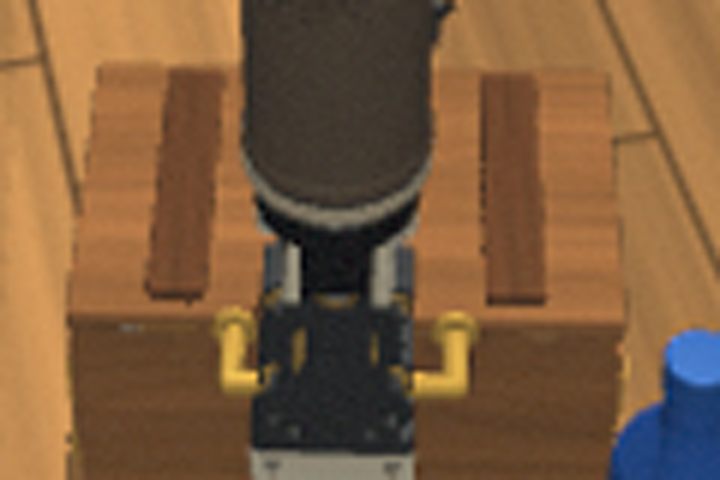

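Call:
send_rows(
  motion=[
    [[130,0,0,0,0,0,0],[130,0,0,0,0,0,0],[130,0,0,0,0,0,0],[130,0,0,0,0,0,0],[130,0,0,0,0,0,0],[130,0,0,-1,0,0,0],[130,0,0,-4,0,0,0],[130,0,0,-8,0,0,0]],
  ],
)

```text
t: 34.15
position: [0.5404, -0.2059, 0.1927]
tool_rot: [[-0.254, -0.967, -0.004], [-0.967, 0.254, 0.003], [-0.002, 0.005, -1.0]]
contact_force: [0.9, 0.1, 1.1]
width: 0.0449
```

Run:
```python
from gp import *
o=st();plan(C2W([-78,0,155]),RG,o);a=shot("side","side20");cv2.imwrite("pics/side20c.png",cv2.resize(a[150:280,200:360,::-1],None,fx=4,fy=4,interpolation=cv2.INTER_CUBIC))
```

```text
t 34.15 q [-0.31  0.49  0.85  1.78 -0.41  1.07 -1.14] pos [ 0.5404 -0.2059  0.1927] chest [-132.8    1.3  192.7] F [0.9 0.1 1.1] Fc [ 0.3 -0.9  1.1] w 0.0449
plan [-5.47 -0.17  3.79] [0.005 0.002 0.005]
```

View pics/side20c.png

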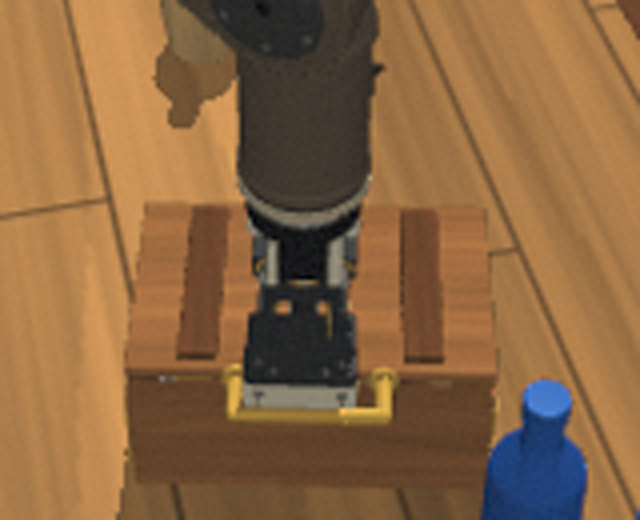

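Call:
send_rows(
  motion=[
    [[255,-2,0,-0.5,0,0,0],[255,-4,-0.1,0,0,0,0],[255,-5.4,-0.2,0.5,0,0,0],[255,-5.4,-0.2,1.5,0,0,0],[255,-5.4,-0.2,2.5,0,0,0],[255,-5.4,-0.2,3.2,0,0,0],[255,-5.4,-0.2,3.6,0,0,0],[255,-5.4,-0.2,3.6,0,0,0]],
  ],
)

```text
t: 35.0
position: [0.5563, -0.1557, 0.1563]
tool_rot: [[-0.255, -0.967, -0.002], [-0.967, 0.255, 0.002], [-0.002, 0.003, -1.0]]
contact_force: [0.4, 0.5, 0.0]
width: 0.0003
```

Run:
```python
from gp import *
o=st()
```

```text
t 35.0 q [-0.38  0.53  0.82  1.82 -0.45  1.   -1.2 ] pos [ 0.5563 -0.1557  0.1563] chest [-80.2  -1.1 156.3] F [0.4 0.5 0. ] Fc [ 0.6 -0.3  0. ] w 0.0003
```

Call:
send_rows(
  motion=[
    [[255,0,0,0.3,0,0,0],[255,0,0,0.5,0,0,0],[255,0,0,0.7,0,0,0],[255,0,0,0.9,0,0,0],[255,0,0,1.05,0,0,0],[255,0,0,1.2,0,0,0],[255,0,0,1.3,0,0,0],[255,0,0,1.3,0,0,0]],
  ],
)

```text
t: 35.8
position: [0.5569, -0.1549, 0.1438]
tool_rot: [[-0.254, -0.967, -0.001], [-0.967, 0.254, 0.002], [-0.002, 0.002, -1.0]]
contact_force: [-0.4, -0.2, 0.2]
width: 0.0004
```

Call:
send_rows(
  motion=[
    [[255,0,0,0.04,0,0,0],[255,0,0,0.08,0,0,0],[255,0,0,0.12,0,0,0],[255,0,0,0.16,0,0,0],[255,0,0,0.2,0,0,0],[255,0,0,0.24,0,0,0],[255,0,0,0.28,0,0,0],[255,0,0,0.28,0,0,0]],
  ],
)

```text
t: 36.6
position: [0.5571, -0.1552, 0.1417]
tool_rot: [[-0.254, -0.967, -0.0], [-0.967, 0.254, 0.002], [-0.002, 0.001, -1.0]]
contact_force: [-2.9, 0.0, 8.5]
width: 0.0003
```

Call:
send_rows(
  motion=[
    [[255,0,0,0.02,0,0,0],[255,0,0,0.04,0,0,0],[255,0,0,0.06,0,0,0],[255,0,0,0.08,0,0,0],[255,0,0,0.1,0,0,0],[255,0,0,0.12,0,0,0],[255,0,0,0.12,0,0,0],[255,0,0,0.12,0,0,0]],
  ],
)

```text
t: 37.4
position: [0.557, -0.1554, 0.1403]
tool_rot: [[-0.254, -0.967, -0.001], [-0.967, 0.254, 0.002], [-0.002, 0.001, -1.0]]
contact_force: [-2.2, -0.7, 5.7]
width: 0.0006
```

Call:
send_rows(
  motion=[
    [[255,0,0,0.03,0,0,0],[255,0,0,0.06,0,0,0],[255,0,0,0.09,0,0,0],[255,0,0,0.12,0,0,0],[255,0,0,0.15,0,0,0],[255,0,0,0.18,0,0,0],[255,0,0,0.2,0,0,0],[255,0,0,0.2,0,0,0]],
  ],
)

```text
t: 38.2
position: [0.5569, -0.1545, 0.1377]
tool_rot: [[-0.254, -0.967, -0.002], [-0.967, 0.253, 0.003], [-0.002, 0.002, -1.0]]
contact_force: [1.0, 0.4, 0.3]
width: 0.0006
```

Run:
```python
from gp import *
o=st();a=shot("side","side21");cv2.imwrite("pics/side21c.png",cv2.resize(a[150:280,200:360,::-1],None,fx=4,fy=4,interpolation=cv2.INTER_CUBIC))
```

```text
t 38.2 q [-0.36  0.55  0.8   1.84 -0.48  0.96 -1.18] pos [ 0.5569 -0.1545  0.1377] chest [-78.9  -1.4 137.7] F [1.  0.4 0.3] Fc [ 0.6 -0.9  0.3] w 0.0006
```

Call:
send_rows(
  motion=[
    [[255,0,0,0.15,0,0,0],[255,0,0,0.3,0,0,0],[255,0,0,0.42,0,0,0],[255,0,0,0.54,0,0,0],[255,0,0,0.64,0,0,0],[255,0,0,0.72,0,0,0],[255,0,0,0.76,0,0,0],[255,0,0,0.76,0,0,0]],
  ],
)

```text
t: 39.05
position: [0.557, -0.155, 0.1303]
tool_rot: [[-0.254, -0.967, -0.001], [-0.967, 0.254, 0.002], [-0.002, 0.002, -1.0]]
contact_force: [0.5, 0.1, 0.2]
width: 0.0006
```

View pics/side21c.png

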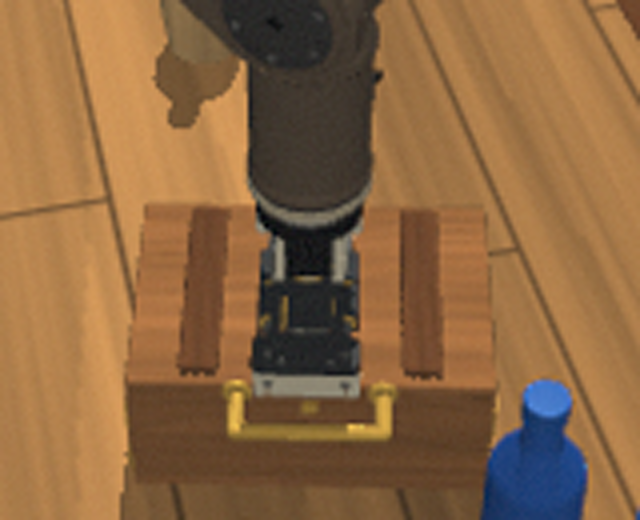

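Call:
send_rows(
  motion=[
    [[255,0,0,0.06,0,0,0],[255,0,0,0.12,0,0,0],[255,0,0,0.17,0,0,0],[255,0,0,0.22,0,0,0],[255,0,0,0.26,0,0,0],[255,0,0,0.3,0,0,0],[255,0,0,0.32,0,0,0],[255,0,0,0.32,0,0,0]],
  ],
)

```text
t: 39.85
position: [0.557, -0.1549, 0.1282]
tool_rot: [[-0.254, -0.967, -0.0], [-0.967, 0.254, 0.003], [-0.003, 0.001, -1.0]]
contact_force: [-4.7, 2.4, 14.2]
width: 0.0006
```

Firm stop at 128.2 mm, which is the shut height. Retract clear and check.

Call:
send_rows(
  motion=[
    [[255,0,0,-1,0,0,0],[255,0,0,-4,0,0,0],[255,0,0,-8,0,0,0],[255,0,0,-12,0,0,0],[255,-3,0,-16,0,0,0],[255,-8,0,-18,0,0,0],[255,-12,0,-18,0,0,0],[255,-16,0,-18,0,0,0]],
  ],
)

```text
t: 40.65
position: [0.5985, 0.0015, 0.3089]
tool_rot: [[-0.253, -0.967, 0.001], [-0.967, 0.253, 0.003], [-0.003, -0.0, -1.0]]
contact_force: [0.9, 0.2, 0.2]
width: 0.0004
```

Call:
send_rows(
  motion=[
    [[255,-4,0,0,0,0,0],[255,-8,0,0,0,0,0],[255,-10,0,0,0,0,0],[255,-10,0,0,0,0,0],[255,-10,0,0,0,0,0],[255,-10,0,0,0,0,0],[255,-10,0,0,0,0,0],[255,-10,0,0,0,0,0]],
  ],
)

```text
t: 41.45
position: [0.6231, 0.0949, 0.308]
tool_rot: [[-0.256, -0.967, -0.001], [-0.967, 0.256, 0.003], [-0.002, 0.001, -1.0]]
contact_force: [-0.4, 0.1, -0.0]
width: 0.0006
```

Run:
```python
from gp import *
o=st();a=shot("side","side22");shot("top","top22");cv2.imwrite("pics/side22c.png",cv2.resize(a[140:380,200:440,::-1],None,fx=2.5,fy=2.5,interpolation=cv2.INTER_CUBIC))
for P in[(-135,0,122),(-95,140,128),(-95,-140,128)]: print(((proj("side",C2W(P))[0]-[200,140])*2.5).round(), proj("top",C2W(P))[0].round(1))
```

```text
t 41.45 q [-0.79  0.48  0.88  1.48 -0.38  1.35 -1.71] pos [0.6231 0.0949 0.308 ] chest [179.2  -0.8 308. ] F [-0.4  0.1 -0. ] Fc [ 0.   0.4 -0. ] w 0.0006
[190. 294.] [320.8 203.9]
[ 75. 261.] [295.9 249.1]
[308. 267.] [318.3 153. ]
```

View pics/side22c.png

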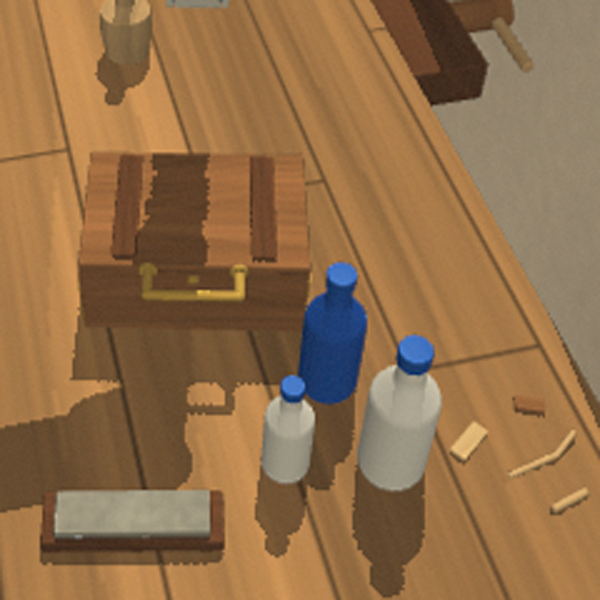

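View pics/top22.png

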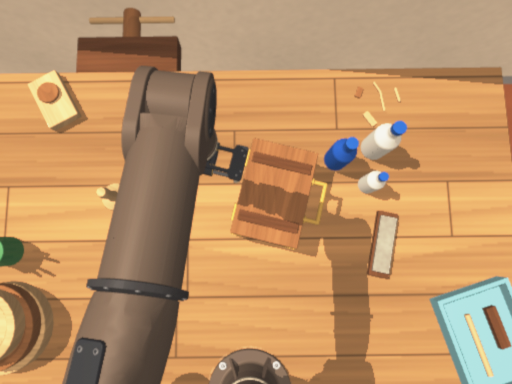

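The lid is fully shut: the pull shows at crop pixel (192,294), and I predicted (190,294). The mallet, glue bottle (the small white one at top-view pixel (374,182)) and stone are where they were at the start. The arm is clear of everything.

```bash
python3 -c "
from station import workorder
print(workorder.close_job())"
```

```text
the job is handed in; nothing more can be done
None
```

The chest is shut and the job is handed in, at about 41.5 s of the 72 s allowed.

**Stay:** I pushed the knee free with closed fingertips behind the knob. It took two pushes, because after the first the knob had moved only about 12 mm and was barely past centre. After the second it sat about 24 mm along its path, a knee angle of about 0.6. The highest force I read on the knob was 7.5 N.

**Lid:** I gripped the brass bar at 15 N and lowered the lid along its arc until it rested on the catch. I then released the bar and pressed near the front edge with closed fingertips. The catch snapped after a highest reading of 8.5 N, and a final check press read about 15 N.

**Last checks:** The fingertips met a firm stop at 128.2 mm, against 128 mm for shut. The pull appeared within 2 px of where a shut lid should put it. The mallet, glue bottle and stone look unmoved, and the arm was clear with about zero force.

**What did not go cleanly:**
- The gripper body lightly touched the open lid once, at about 7 N, on the first approach.
- The first fingertip placement behind the knob was too shallow, and I redid it deeper.
- Joint 6 read 2.00, right at its range limit, during one retreat.
- Forces were read only at the end of each move, so short peaks in between were not seen.

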